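# Snug the filter chamber's lid down crosswise

## Robot

A 6-joint arm with a two-finger parallel gripper is mounted at the origin on a cart in front of the work surface, level with it; the furniture and walls round the work are solid. World frame = base frame: x ahead of the robot, y to its left, z up, the work surface at z = 0. Lengths are in m, angles in degrees, forces in N, time in s.
With the tool pointing down it reaches from about 0.375 to 0.9 m from the base axis. Payload 3.1 kg.
Tool frame: the origin (TCP) lies midway between the tips of the shut fingers; the grasp point (between the pads) lies bot.hold_point_z behind it (bot.hold_point_z is the distance from the TCP to the grasp point, in m); z points along the fingers, y is the direction in which the jaws open and shut (so a half turn about z gives the same grasp; the last joint's range is limited). The gripper opens to 87 mm and grips with 3 to 60 N. Pads are 19 mm wide; open, the fingers measure 117 mm over their backs; the gripper's body (75 mm by 190 mm) begins 51 mm behind the grasp point.
Start: joints at [-79.383, 30.224, 82.088, -0, 67.689, -10.227], TCP at [0.222, -0.584, 0.223] pointing down, gripper open.
Joint ranges: [-176.69, 176.69], [-43.24, 126.21], [12.49, 139.97], [-82, 262], [0, 151.66], [-163.58, 163.58]. Speed limits (degrees/s): [159.86, 159.86, 180, 180, 180, 180].

## Interface

Orientations are given as a 3x3 rotation matrix whose columns are the frame's x, y, z axes.
In Python, from rig import bot, vision, hand_in gives the robot as it stands. The module is installed in compiled form; this text tells all that it offers.
- The arm moves only by the shell command python3 -m handwheel 'ROWS'. ROWS is JSON, a list of rows, each an object of numbers: "hand": the gripper's target within -1 to 1 (fully open at 1, half-way at 0, shut at -1); "dx", "dy", "dz": the shift along the world's x, y, z in cm; "wx", "wy", "wz": the turn, a rotation vector about the world's x, y, z in rad. In form: [{"hand": .., "dx": .., "dy": .., "dz": .., "wx": .., "wy": .., "wz": ..}, ...]. A call has 1 to 10 rows; each row shifts and turns the commanded pose from where the row before left it; what a row does not reach is not made up. A row lasts 1/10 s, in which the tool goes at most 50 mm and 8.59 degrees, less where a joint would pass 70% of its speed; a pose out of reach is approached as far as the arm can. A call with a gripper value outside its range is refused whole. The fingers move at their own pace and stop on an object; the grip force is fixed at half the most. Time passes only in rows, so rows that do not move let the fingers close. It gives the time, the measured TCP pose, the force and the opening at its end, in the units of the state.
- bot.read_state(): the state, without advancing time (a new reading comes with each control period).
- vision.capture(name): name is "side" or "top" or "wrist"; returns (picture, depth): 384x512x3 uint8, red, green, blue; 384x512 float32, m along the optical axis (not along the pixel's ray), 0 where there is no reading.
- vision.get_calibration(name): a dict with "fx", "fy", "cx", "cy" (pixels), "rvec" (rotation vector, rad) and "tvec" (3), from world to camera coordinates, as OpenCV has them. Camera axes: x right, y down, z forward; pixel columns grow to the right and rows downward; lengths in m; the calibration is good to about 2 mm. The wrist camera is an equidistant fisheye: a pixel r from the principal point sees the ray r / f radians off the axis. A picture is of the moment at which its call begins: read the wrist's pose just before it. get_calibration takes no time and is no camera call; for the wrist camera it gives the pose at the moment of the call.
- hand_in(): hands the job in, once; it reports no verdict.
The state is a dict: "time_s": time; "joint_positions": joint angles; "qvel": joint speeds; "tau": joint torques, N m; "position": TCP position; "tcp_rot": TCP orientation; "force": force on the tool from outside, world axes, zero at the start; "moment": the same for the moment, N m; "opening": opening from 0.0 (shut) to 1.0 (fully open).
Only numpy, scipy, OpenCV 4.12 (cv2) and the standard library are available. Lean on these libraries where they do the work, as an engineer would, in place of code of your own. Each camera call takes 0.05 s, during which the arm holds its last target.

## Task

Close the filter chamber's lid with its four wing knobs, going crosswise (from a knob to the one diagonally opposite, then the other two) in two rounds: in the first round turn every knob clockwise to about the middle of its travel, in the second round turn each one fully home, so that the lid ends level. Leave the other things on the bench where they are.

Things in the scene. Friction and masses are not known exactly. Their poses are not given: they have to be found in the camera images.
- chamber: Fixed filter chamber: a square metal box (body 150 x 150 mm, top flange 170 x 170 mm) standing on the bench, flange top 64 mm high; two hose ports stick out 28 mm from its left and right sides. Origin at the centre of its underside; x and y run along its sides, so the yaw is that of the chamber (within about 0.35 rad of the bench's).
- lid_top (a point): Centre of the flat upper face of the loose square steel lid (170 x 170 x 12 mm), which four spring pins under it push up against the four knobs. This face is about 86 mm above the bench at the start and about 80.5 mm when all four knobs are home; z is its normal. A round plug 68 mm wide and 13 mm high stands on the middle of the lid.
- knob_1_grip (a point): Middle of the bar of the black wing knob at the front right (the -x, -y corner of the chamber at yaw 0); the knobs stand on the corners of a 120 mm square, 85 mm from the lid's centre, and knob_1 is diagonally opposite knob_3. The bar is 64 mm long, 12 mm wide and 24 mm high, standing on a 20 mm hub over a 28 mm washer on the lid; this point is on the turning axis, halfway up the bar and 27 mm above the lid's upper face. x runs along the bar, z up.
- knob_1 (a joint): Angle of knob_1, rad: grows as the knob is turned clockwise seen from above (tightened). 0 is backed off, starts are 0 to 0.3, 2.0 is fully home at its hard stop, where the bar points at the lid's centre (along the diagonal); the middle of the travel is 1.0. It stays where it is left (about 0.12 N m of friction) and sinks 3 mm per rad (quick thread), pressing its corner of the lid down.
- knob_2_grip (a point): Middle of the bar of the black wing knob at the far right (+x, -y corner); the knobs stand on the corners of a 120 mm square, 85 mm from the lid's centre, and knob_2 is diagonally opposite knob_4. The bar is 64 mm long, 12 mm wide and 24 mm high, standing on a 20 mm hub over a 28 mm washer on the lid; this point is on the turning axis, halfway up the bar and 27 mm above the lid's upper face. x runs along the bar, z up.
- knob_2 (a joint): Angle of knob_2, rad: grows as the knob is turned clockwise seen from above (tightened). 0 is backed off, starts are 0 to 0.3, 2.0 is fully home at its hard stop, where the bar points at the lid's centre (along the diagonal); the middle of the travel is 1.0. It stays where it is left (about 0.12 N m of friction) and sinks 3 mm per rad (quick thread), pressing its corner of the lid down.
- knob_3_grip (a point): Middle of the bar of the black wing knob at the far left (+x, +y corner); the knobs stand on the corners of a 120 mm square, 85 mm from the lid's centre, and knob_3 is diagonally opposite knob_1. The bar is 64 mm long, 12 mm wide and 24 mm high, standing on a 20 mm hub over a 28 mm washer on the lid; this point is on the turning axis, halfway up the bar and 27 mm above the lid's upper face. x runs along the bar, z up.
- knob_3 (a joint): Angle of knob_3, rad: grows as the knob is turned clockwise seen from above (tightened). 0 is backed off, starts are 0 to 0.3, 2.0 is fully home at its hard stop, where the bar points at the lid's centre (along the diagonal); the middle of the travel is 1.0. It stays where it is left (about 0.12 N m of friction) and sinks 3 mm per rad (quick thread), pressing its corner of the lid down.
- knob_4_grip (a point): Middle of the bar of the black wing knob at the front left (-x, +y corner); the knobs stand on the corners of a 120 mm square, 85 mm from the lid's centre, and knob_4 is diagonally opposite knob_2. The bar is 64 mm long, 12 mm wide and 24 mm high, standing on a 20 mm hub over a 28 mm washer on the lid; this point is on the turning axis, halfway up the bar and 27 mm above the lid's upper face. x runs along the bar, z up.
- knob_4 (a joint): Angle of knob_4, rad: grows as the knob is turned clockwise seen from above (tightened). 0 is backed off, starts are 0 to 0.3, 2.0 is fully home at its hard stop, where the bar points at the lid's centre (along the diagonal); the middle of the travel is 1.0. It stays where it is left (about 0.12 N m of friction) and sinks 3 mm per rad (quick thread), pressing its corner of the lid down.
- plate: Bystander: pale well plate, 74 x 108 x 14 mm, lying to the left, nearer the robot than the chamber. Origin at the centre of its underside.
- dish: Bystander: closed petri dish, 58 mm wide, 15 mm high, to the right of the chamber, near the laptop. Origin at the centre of its underside.
- buffer_bottle: Bystander: small white bottle with a blue cap, 56 mm wide, 105 mm high, behind the chamber. Origin at the centre of its underside.
- clock: Bystander: small pale timer, 62 x 62 x 20 mm, left of the chamber. Origin at the centre of its underside.
- lid: The loose lid itself: origin at the centre of its underside, 12 mm below lid_top.

How it is judged:
By the outcome, as a careful person would: the job done as asked, in the order asked, and still so for the second after the job is handed in, with the robot touching nothing.
It also fails if it takes over 72 s, if anything falls off the work surface, if the arm or the gripper's body presses on something with over 40 N, if the wrist force passes 120 N, or if a joint passes its speed limit or range.

## Working session

There is one attempt and no reset: what is moved stays moved. The work goes in short steps, Python scripts to look and compute and a shell command to move; the robot and the scene stay as the last step left them, time stands still between calls to the robot, and variables do not carry over. Pictures are saved under pics/ and viewed, and the job is handed in when it is done.

```bash
mkdir -p pics
python3 - <<'E'
from rig import bot, vision
import cv2,numpy as np
s=bot.read_state();print({k:np.round(v,3).tolist() for k,v in s.items()},bot.hold_point_z)
for n in("top","side"):
    p,d=vision.capture(n);cv2.imwrite(f"pics/{n}0.png",p[:,:,::-1]);np.savez(f"pics/{n}0.npz",p=p,d=d)
    print(n,vision.get_calibration(n))
E
```

```text
{'time_s': 0.0, 'joint_positions': [-79.381, 30.276, 82.157, -0.003, 67.689, -10.227], 'qvel': [0.026, 0.109, 0.025, 0.017, 0.026, -0.001], 'tau': [0.0, -44.004, -17.659, 0.063, 0.058, -0.0], 'position': [0.222, -0.583, 0.222], 'tcp_rot': [[0.935, 0.356, -0.0], [0.356, -0.935, 0.002], [0.0, -0.002, -1.0]], 'force': [0.428, -1.224, 0.002], 'moment': [-0.016, 0.004, -0.051], 'opening': 1.0} 0.0187
top {'fx': 371.8781924836125, 'fy': 371.8781924836125, 'cx': 260.4454815695022, 'cy': 191.26983864493786, 'rvec': array([ 2.15173506, -2.11620997,  0.19712394]), 'tvec': array([0.15756517, 0.59070594, 0.9193657 ])}
side {'fx': 348.34258878243736, 'fy': 348.34258878243736, 'cx': 261.8676840022064, 'cy': 194.2151008920603, 'rvec': array([ 0.01066552,  2.80757135, -1.36233906]), 'tvec': array([ 0.57107905, -0.02620611,  1.05068798])}
```

View pics/top0.png

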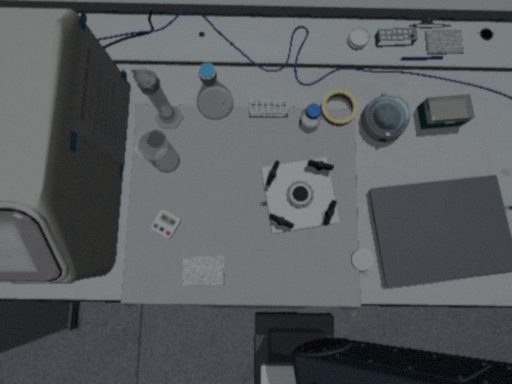

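View pics/side0.png

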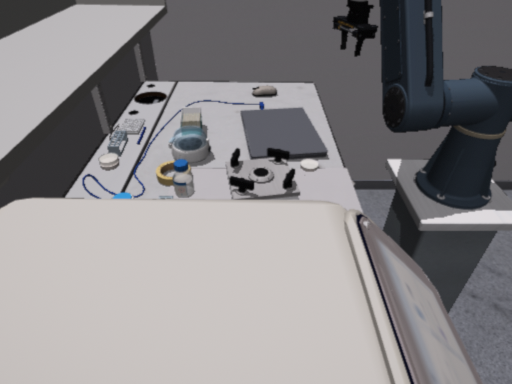

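The top view shows the chamber with its plug at (300,194) and the four black knobs at about (272,174), (320,165), (330,212) and (282,222). Next I measure them.

```bash
cat > h.py <<'E'
import cv2,numpy as np
from rig import bot,vision
def cam(n,c=None):
    c=c or vision.get_calibration(n); R=cv2.Rodrigues(np.array(c['rvec'],float))[0]; return c,R,np.array(c['tvec'],float).ravel()
def ray(n,uv,z,c=None):
    c,R,t=cam(n,c); uv=np.atleast_2d(np.asarray(uv,float))
    d=np.c_[(uv[:,0]-c['cx'])/c['fx'],(uv[:,1]-c['cy'])/c['fy'],np.ones(len(uv))]
    if n=='wrist':
        r=np.hypot(d[:,0],d[:,1]);k=np.where(r>1e-9,np.sin(r)/np.maximum(r,1e-9),1)
        d=np.c_[d[:,0]*k,d[:,1]*k,np.cos(r)]
    w=d@R; o=-R.T@t
    return o+w*((z-o[2])/w[:,2])[:,None]
def knobs(p,n='top',z=0.125,roi=None,thr=45,amin=30,c=None,show=True):
    """dark blobs -> world centre & bar direction on plane z"""
    m=(p.max(2)<thr).astype(np.uint8)
    if roi: k=np.zeros_like(m);x0,y0,x1,y1=roi;k[y0:y1,x0:x1]=1;m*=k
    nl,l,s,ce=cv2.connectedComponentsWithStats(m)
    out=[]
    for i in range(1,nl):
        if s[i,4]<amin: continue
        v,u=np.nonzero(l==i); w=ray(n,np.c_[u,v],z,c)[:,:2]
        mu=w.mean(0);e,V=np.linalg.eigh(np.cov((w-mu).T)); a=np.degrees(np.arctan2(V[1,1],V[0,1]))%180
        pr=(w-mu)@V; out.append((mu,a,np.ptp(pr[:,1]),np.ptp(pr[:,0]),ce[i],s[i,4]))
        if show: print(np.round(ce[i]),s[i,4],'c',np.round(mu,4),'ang',round(a,1),'L',np.round(np.ptp(pr[:,1]),3),'W',np.round(np.ptp(pr[:,0]),3))
    return out
E
python3 - <<'E'
from h import *
f=np.load('pics/top0.npz');p=f['p'];d=f['d']
knobs(p,roi=(255,150,350,240))
c,R,t=cam('top');print('cam',-R.T@t)
# lid points from depth
cv2.imwrite('pics/topz.png',cv2.resize(p[145:245,250:350,::-1],(600,600),interpolation=cv2.INTER_CUBIC))
f=np.load('pics/side0.npz');cv2.imwrite('pics/sidez.png',cv2.resize(f['p'][130:210,210:330,::-1],(720,480),interpolation=cv2.INTER_CUBIC))
E
```

```text
[272. 173.] 97 c [0.6194 0.1406] ang 158.4 L 0.061 W 0.012
[320. 166.] 147 c [0.6412 0.0245] ang 79.5 L 0.059 W 0.022
[300. 193.] 142 c [0.5718 0.0728] ang 83.9 L 0.032 W 0.03
[329. 213.] 129 c [0.5258 0.0036] ang 158.5 L 0.061 W 0.015
[281. 221.] 120 c [0.5039 0.1188] ang 66.0 L 0.057 W 0.016
cam [0.41895419 0.17487789 1.00642371]
```

View pics/topz.png

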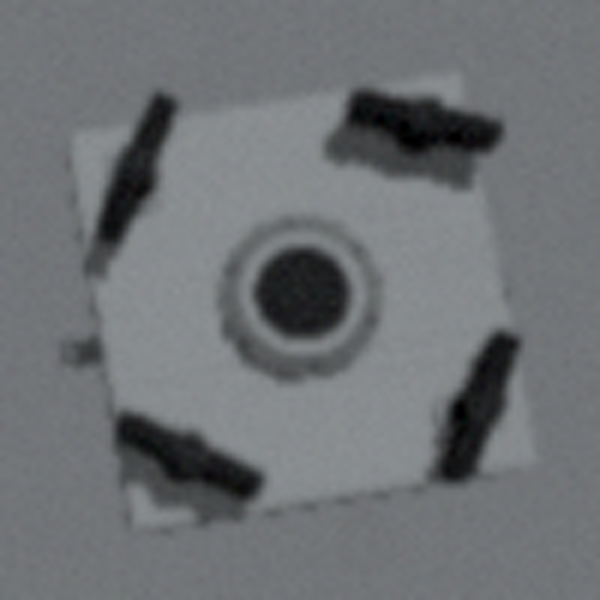

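View pics/sidez.png

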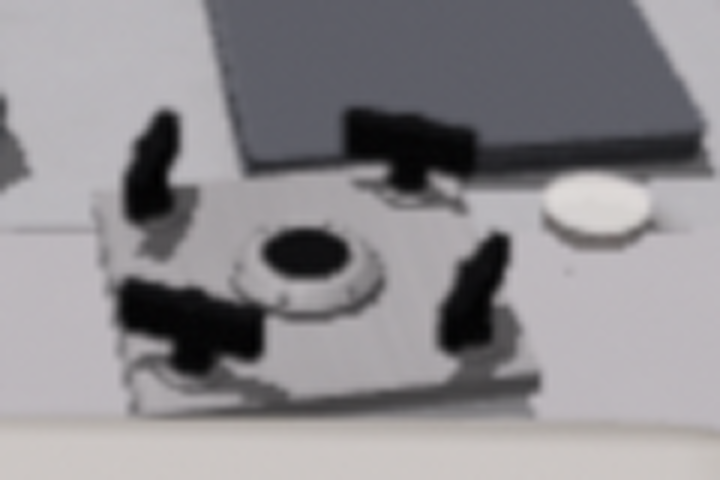

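Measured centres sit on a square of about 118 mm, close to the specified 120 mm, with chamber yaw about 10.5° and bar angles near 0.0–0.25 rad. I'll move above the chamber and refine the centres with the wrist camera.

```bash
python3 -m handwheel '[{"hand":1,"dx":1.2,"dy":2.1,"dz":0.5,"wx":0,"wy":0,"wz":0.06},{"hand":1,"dx":2.2,"dy":4.1,"dz":0.5,"wx":0,"wy":0,"wz":0.06},{"hand":1,"dx":2.2,"dy":4.1,"dz":0.5,"wx":0,"wy":0,"wz":0.06},{"hand":1,"dx":2.2,"dy":4.1,"dz":0.5,"wx":0,"wy":0,"wz":0.06},{"hand":1,"dx":2.2,"dy":4.1,"dz":0.5,"wx":0,"wy":0,"wz":0.06},{"hand":1,"dx":2.2,"dy":4.1,"dz":0.5,"wx":0,"wy":0,"wz":0.06},{"hand":1,"dx":2.2,"dy":4.1,"dz":0.5,"wx":0,"wy":0,"wz":0.06},{"hand":1,"dx":2.2,"dy":4.1,"dz":0.5,"wx":0,"wy":0,"wz":0.06},{"hand":1,"dx":2.2,"dy":4.1,"dz":0.5,"wx":0,"wy":0,"wz":0.06},{"hand":1,"dx":2.2,"dy":4.1,"dz":0.5,"wx":0,"wy":0,"wz":0.06}]'
python3 -m handwheel '[{"hand":0,"dx":2.2,"dy":4.1,"dz":0.5,"wx":0,"wy":0,"wz":0.06},{"hand":0,"dx":2.2,"dy":4.1,"dz":0.5,"wx":0,"wy":0,"wz":0.06},{"hand":0,"dx":2.2,"dy":4.1,"dz":0.5,"wx":0,"wy":0,"wz":0.06},{"hand":0,"dx":2.2,"dy":4.1,"dz":0.5,"wx":0,"wy":0,"wz":0.06},{"hand":0,"dx":2.2,"dy":4.1,"dz":0.5,"wx":0,"wy":0,"wz":0.06},{"hand":0,"dx":2.2,"dy":4.1,"dz":0.5,"wx":0,"wy":0,"wz":0.06},{"hand":0,"dx":1.2,"dy":2.1,"dz":0.5,"wx":0,"wy":0,"wz":0.06},{"hand":0},{"hand":0}]'
python3 - <<'E'
from h import *
c=vision.get_calibration('wrist')
p,d=vision.capture('wrist');cv2.imwrite('pics/w0.png',p[:,:,::-1]);np.savez('pics/w0.npz',p=p,d=d,c=c,allow_pickle=True)
print(c);s=bot.read_state();print(s['time_s'],s['position'],s['tcp_rot'],s['joint_positions'])
knobs(p,'wrist',c=c)
E
```

```text
time_s: 1.1
position: [0.4328, -0.1921, 0.2726]
tcp_rot: [[0.569, 0.823, -0.0], [0.823, -0.569, 0.0], [0.0, -0.0, -1.0]]
force: [1.3, -0.3, -0.2]
opening: 0.997
{'fx': 297.3186396354542, 'fy': 297.3186396354542, 'cx': 253.65653410876905, 'cy': 186.57137965593876, 'rvec': array([-2.73308698,  0.85184417,  0.12390126]), 'tvec': array([-0.46492973,  0.03620085,  0.46478992])}
1.15 [ 0.4352055  -0.18580075  0.27329081] [[ 5.63446190e-01  8.26147602e-01  2.92072232e-03]
 [ 8.26129541e-01 -5.63453338e-01  5.50607761e-03]
 [ 6.19452355e-03 -6.89483460e-04 -9.99980576e-01]] [-36.91949662  14.68029115  99.44927544   0.38634435  65.92663393
  -2.78217355]
[414.  32.] 36 c [ 0.6789 -0.1557] ang 73.9 L 0.011 W 0.006
[  6. 170.] 127 c [0.1511 0.0155] ang 167.4 L 0.037 W 0.013
[ 14. 203.] 211 c [ 0.1263 -0.0272] ang 167.1 L 0.096 W 0.02
[165. 240.] 1002 c [ 0.2996 -0.1974] ang 2.9 L 0.077 W 0.043
[342. 240.] 991 c [ 0.4744 -0.3177] ang 107.4 L 0.075 W 0.043
[199. 315.] 42413 c [ 0.2215 -0.3256] ang 153.2 L 1.077 W 0.426
[420. 286.] 38 c [ 0.5373 -0.4618] ang 142.3 L 0.029 W 0.007
[423. 362.] 2692 c [ 0.4909 -0.6648] ang 130.1 L 0.262 W 0.147
[354. 367.] 50 c [ 0.3851 -0.5566] ang 148.2 L 0.038 W 0.012invalid input
```

View pics/w0.png

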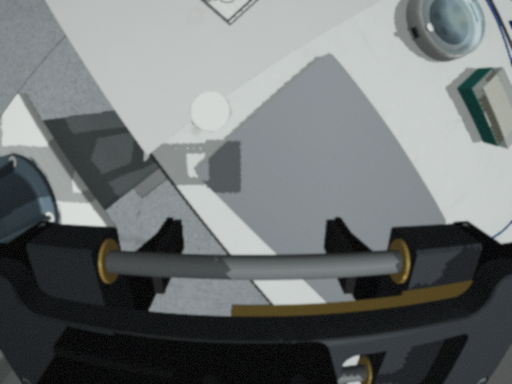

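The second call was refused because some of its rows were incomplete. The wrist view shows the dish at (210,112) and the camera looking toward tool +x, so I'll carry on to a viewing pose short of the chamber.

```bash
python3 -m handwheel '[{"hand":0,"dx":2.8,"dy":3.4,"dz":0.5,"wx":0,"wy":0,"wz":0.08},{"hand":0,"dx":2.8,"dy":3.4,"dz":0.5,"wx":0,"wy":0,"wz":0.08},{"hand":0,"dx":2.8,"dy":3.4,"dz":0.5,"wx":0,"wy":0,"wz":0.08},{"hand":0,"dx":2.8,"dy":3.4,"dz":0.5,"wx":0,"wy":0,"wz":0.08},{"hand":0,"dx":2.8,"dy":3.4,"dz":0.5,"wx":0,"wy":0,"wz":0.08},{"hand":0,"dx":0,"dy":0,"dz":0,"wx":0,"wy":0,"wz":0},{"hand":0,"dx":0,"dy":0,"dz":0,"wx":0,"wy":0,"wz":0},{"hand":0,"dx":0,"dy":0,"dz":0,"wx":0,"wy":0,"wz":0}]'
python3 - <<'E'
from h import *
c=vision.get_calibration('wrist')
p,d=vision.capture('wrist');cv2.imwrite('pics/w1.png',p[:,:,::-1]);np.savez('pics/w1.npz',p=p,d=d)
c2,R,t=cam('wrist',c);print('cam at',-R.T@t);s=bot.read_state();print(s['time_s'],s['position'],s['tcp_rot'],s['opening'])
knobs(p,'wrist',c=c)
E
```

```text
time_s: 1.95
position: [0.5714, -0.0247, 0.2969]
tcp_rot: [[0.207, 0.978, -0.002], [0.978, -0.207, -0.0], [-0.0, -0.002, -1.0]]
force: [0.3, -1.1, -0.9]
opening: 0.505
cam at [0.58823563 0.05321229 0.45948368]
2.0 [ 0.57134926 -0.02500835  0.2970318 ] [[ 2.07199443e-01  9.78297187e-01 -1.73342023e-03]
 [ 9.78298660e-01 -2.07199741e-01  7.86869613e-06]
 [-3.51466298e-04 -1.69743308e-03 -9.99998498e-01]] 0.5060359504385968
[266.  25.] 306 c [0.6193 0.1355] ang 153.9 L 0.057 W 0.016
[178.  64.] 264 c [0.5133 0.1141] ang 66.3 L 0.057 W 0.012
[168.  77.] 35 c [0.4981 0.1021] ang 68.1 L 0.021 W 0.003
[305. 116.] 204 c [0.6407 0.0246] ang 78.2 L 0.056 W 0.01
[215. 154.] 535 c [0.5318 0.0027] ang 159.4 L 0.059 W 0.019
[202. 241.] 873 c [ 0.4878 -0.1021] ang 40.3 L 0.07 W 0.041
[305. 241.] 845 c [ 0.6157 -0.1285] ang 113.3 L 0.067 W 0.039
[193. 317.] 42772 c [ 0.408  -0.2535] ang 174.5 L 1.158 W 0.467
[365. 261.] 3342 c [ 0.6956 -0.1815] ang 15.9 L 0.2 W 0.165
[439. 357.] 1626 c [ 0.8626 -0.4782] ang 115.0 L 0.225 W 0.146
```

View pics/w1.png

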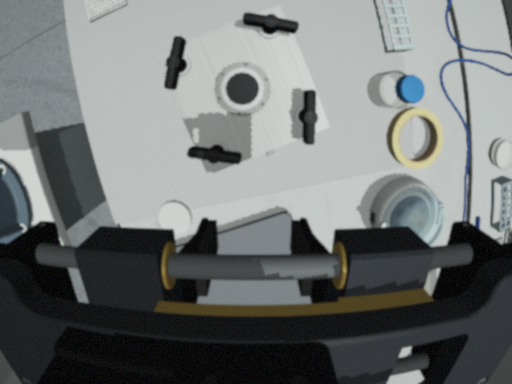

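The wrist view shows the four bars at about (270,22), (176,62), (309,117) and (214,155), with the plug's dark disc at (242,88). I'll get the lid centre from the plug disc in both views and fit the knob square to it.

Run:
```python
from h import *
f=np.load('pics/w1.npz');p=f['p'];c=vision.get_calibration('wrist')
g=p.max(2);print(g[88,242],g[22,270])
for thr in (60,70,80):
    m=(g<thr).astype(np.uint8)
    nl,l,s,ce=cv2.connectedComponentsWithStats(m)
    i=l[88,242];v,u=np.nonzero(l==i);print(thr,s[i],ray('wrist',np.c_[u,v],.099,c).mean(0), np.ptp(ray('wrist',np.c_[u,v],.099,c),axis=0))
t=np.load('pics/top0.npz')['p'];m=(t.max(2)<60).astype(np.uint8);nl,l,s,ce=cv2.connectedComponentsWithStats(m)
i=l[193,300];v,u=np.nonzero(l==i);print('top',s[i],ray('top',np.c_[u,v],.099).mean(0))
# bars by depth: top-surface pixels of z>0.115
for n,pp,dd,cc in(('wrist',p,f['d'],c),('top',t,np.load('pics/top0.npz')['d'],vision.get_calibration('top'))):
    c_,R,tt=cam(n,cc);H,W=dd.shape;U,V=np.meshgrid(np.arange(W),np.arange(H))
    x=(U-cc['cx'])/cc['fx'];y=(V-cc['cy'])/cc['fy']
    if n=='wrist':
        r=np.hypot(x,y);k=np.tan(r)/np.maximum(r,1e-9);x=x*k;y=y*k
    P=np.stack([x*dd,y*dd,dd],-1)-tt;Wd=P@R
    m=((Wd[...,2]>.116)&(Wd[...,2]<.14)&(dd>0)&(abs(Wd[...,0]-.575)<.12)&(abs(Wd[...,1]-.07)<.12)).astype(np.uint8)
    lidm=(abs(Wd[...,0]-.575)<.12)&(abs(Wd[...,1]-.07)<.12)&(g>120 if n=='wrist' else True)&(Wd[...,2]>.075)&(Wd[...,2]<.097)&(dd>0)
    print(n,'lid z med',np.median(Wd[lidm][:,2]),lidm.sum())
    nl,l,s,ce=cv2.connectedComponentsWithStats(m)
    for i in range(1,nl):
        if s[i,4]<25: continue
        q=Wd[l==i];w=q[:,:2];mu=w.mean(0);e,Vv=np.linalg.eigh(np.cov((w-mu).T));pr=(w-mu)@Vv
        mid=mu+Vv@((pr.max(0)+pr.min(0))/2)
        print(n,np.round(ce[i]),s[i,4],'mean',mu.round(4),'mid',mid.round(4),'z',np.median(q[:,2]).round(4),'ang',np.round(np.degrees(np.arctan2(Vv[1,1],Vv[0,1]))%180,1),np.ptp(pr,axis=0).round(3))
```

```text
57 63
60 [228  75  28  28 541] [0.57521076 0.07073363 0.099     ] [0.03253012 0.03392968 0.        ]
70 [228  74  29  29 666] [0.5768981  0.07045027 0.099     ] [0.03470784 0.03459619 0.        ]
80 [227  74  30  30 694] [0.5767823  0.07050181 0.099     ] [0.03561133 0.03536296 0.        ]
top [293 187  15  14 161] [0.5757267  0.06990765 0.099     ]
wrist lid z med 0.08666093071320531 13291
wrist [271.  21.] 645 mean [0.625  0.1389] mid [0.6254 0.1395] z 0.125 ang 158.0 [0.016 0.064]
wrist [173.  62.] 626 mean [0.5083 0.1177] mid [0.5077 0.118 ] z 0.1248 ang 66.2 [0.016 0.063]
wrist [310. 117.] 638 mean [0.6458 0.0224] mid [0.6463 0.0221] z 0.1256 ang 77.9 [0.016 0.063]
wrist [214. 155.] 603 mean [0.5298 0.0014] mid [0.5292 0.0014] z 0.1252 ang 159.9 [0.016 0.063]
top lid z med 0.08619041098007393 3590
top [272. 172.] 134 mean [0.6226 0.1395] mid [0.6233 0.1394] z 0.1245 ang 157.7 [0.015 0.062]
top [321. 164.] 145 mean [0.6442 0.022 ] mid [0.6449 0.022 ] z 0.1249 ang 77.8 [0.016 0.063]
top [330. 213.] 144 mean [0.5264 0.0009] mid [0.5271 0.0007] z 0.1243 ang 159.5 [0.015 0.062]
top [281. 220.] 145 mean [0.5056 0.1181] mid [0.5058 0.1178] z 0.1241 ang 66.2 [0.016 0.063]
```

Both views agree. Each bar measures 63 mm long with its top at z = 0.125, the lid is at 0.0865, and the yaw is 10.2°.

| Knob | Centre (m) | Angle (rad) |
|---|---|---|
| 1 | (0.528, 0.001) | 0.18 |
| 2 | (0.645, 0.022) | 0.03 |
| 3 | (0.624, 0.139) | 0.21 |
| 4 | (0.507, 0.118) | 0.24 |

The order in each round will be 2, 4, 1, 3. First I go above knob 2.

```bash
python3 -m handwheel '[{"hand":0,"dx":2.5,"dy":1.6,"dz":-3,"wx":0,"wy":0,"wz":0},{"hand":0,"dx":2.4,"dy":1.6,"dz":-4,"wx":0,"wy":0,"wz":0},{"hand":0,"dx":2.5,"dy":1.5,"dz":-4,"wx":0,"wy":0,"wz":0},{"hand":0,"dx":0,"dy":0,"dz":-3,"wx":0,"wy":0,"wz":0},{"hand":0,"dx":0,"dy":0,"dz":-1.7,"wx":0,"wy":0,"wz":0},{"hand":0,"dx":0,"dy":0,"dz":0,"wx":0,"wy":0,"wz":0},{"hand":0,"dx":0,"dy":0,"dz":0,"wx":0,"wy":0,"wz":0}]'
python3 - <<'E'
from h import *
p,d=vision.capture('wrist');cv2.imwrite('pics/w2.png',p[:,:,::-1])
p,d=vision.capture('side');cv2.imwrite('pics/s2.png',cv2.resize(p[90:220,180:340,::-1],(640,520)))
s=bot.read_state();print(s['time_s'],s['position'],s['joint_positions'])
E
```

```text
time_s: 2.7
position: [0.6463, 0.0217, 0.1408]
tcp_rot: [[0.207, 0.978, -0.0], [0.978, -0.207, -0.0], [-0.0, -0.0, -1.0]]
force: [0.9, 0.0, 0.5]
opening: 0.495
2.8 [0.64737201 0.02195474 0.14232559] [-7.92460903e+00  3.71762308e+01  8.28760640e+01 -3.83646558e-04
  5.97695336e+01  4.01038716e+00]
```

View pics/w2.png

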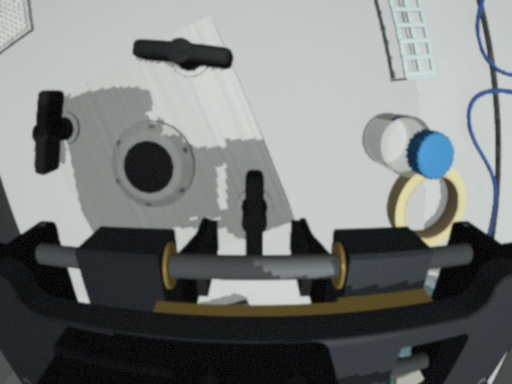

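View pics/s2.png

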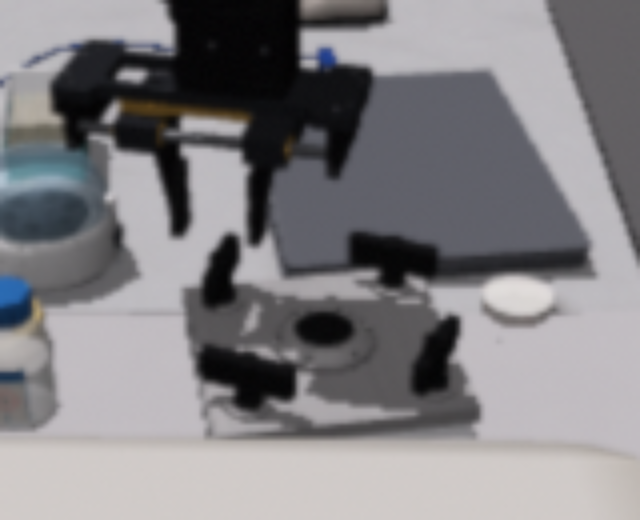

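The bar sits midway between the fingers: fingers at x≈204 and 310, bar at 255 in the wrist picture. Descend and close.

```bash
python3 -m handwheel '[{"hand":0,"dx":-0.2,"dy":0,"dz":-1.8,"wx":0,"wy":0,"wz":0},{"hand":0,"dx":0,"dy":0,"dz":-1.8,"wx":0,"wy":0,"wz":0},{"hand":0,"dx":0,"dy":0,"dz":-0.2,"wx":0,"wy":0,"wz":0},{"hand":-1,"dx":0,"dy":0,"dz":0,"wx":0,"wy":0,"wz":0},{"hand":-1,"dx":0,"dy":0,"dz":0,"wx":0,"wy":0,"wz":0},{"hand":-1,"dx":0,"dy":0,"dz":0,"wx":0,"wy":0,"wz":0},{"hand":-1,"dx":0,"dy":0,"dz":0,"wx":0,"wy":0,"wz":0}]'
```

```text
time_s: 3.5
position: [0.645, 0.0229, 0.1035]
tcp_rot: [[0.206, 0.979, 0.002], [0.979, -0.206, -0.0], [0.0, 0.002, -1.0]]
force: [-0.6, 0.3, -0.1]
opening: 0.225
```

```bash
python3 -m handwheel '[{"hand":-1,"dx":0,"dy":0,"dz":0,"wx":0,"wy":0,"wz":0},{"hand":-1,"dx":0,"dy":0,"dz":0,"wx":0,"wy":0,"wz":0},{"hand":-1,"dx":0,"dy":0,"dz":-0.03,"wx":0,"wy":0,"wz":-0.1},{"hand":-1,"dx":0,"dy":0,"dz":-0.03,"wx":0,"wy":0,"wz":-0.1},{"hand":-1,"dx":0,"dy":0,"dz":-0.03,"wx":0,"wy":0,"wz":-0.1}]'
python3 - <<'E'
from h import *
s=bot.read_state();print(s['force'],s['moment'])
p,d=vision.capture('wrist');cv2.imwrite('pics/w3.png',p[:,:,::-1])
E
```

```text
time_s: 4.0
position: [0.6469, 0.0224, 0.1026]
tcp_rot: [[0.489, 0.873, 0.005], [0.873, -0.489, -0.001], [0.002, 0.005, -1.0]]
force: [4.4, 0.0, 0.2]
opening: 0.134
[4.35903304 0.0190591  0.22900072] [-0.14263218 -0.74420408  0.18165626]
```

View pics/w3.png

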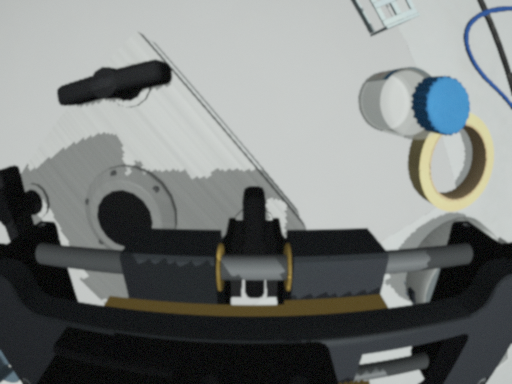

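The bar is gripped (opening 11.7 mm) and turning with the tool, at about 0.18 N m. Continue to mid-travel.

```bash
python3 -m handwheel '[{"hand":-1,"dx":-0.1,"dy":0,"dz":-0.03,"wx":0,"wy":0,"wz":-0.11},{"hand":-1,"dx":0,"dy":0,"dz":-0.03,"wx":0,"wy":0,"wz":-0.11},{"hand":-1,"dx":0,"dy":0,"dz":-0.03,"wx":0,"wy":0,"wz":-0.11},{"hand":-1,"dx":0,"dy":0,"dz":-0.03,"wx":0,"wy":0,"wz":-0.11},{"hand":-1,"dx":0,"dy":0,"dz":-0.03,"wx":0,"wy":0,"wz":-0.11},{"hand":-1,"dx":0,"dy":0,"dz":-0.03,"wx":0,"wy":0,"wz":-0.11},{"hand":-1,"dx":0,"dy":0,"dz":0,"wx":0,"wy":0,"wz":0}]'
```

```text
time_s: 4.75
position: [0.6473, 0.0219, 0.1006]
tcp_rot: [[0.92, 0.393, 0.008], [0.393, -0.92, -0.002], [0.007, 0.005, -1.0]]
force: [7.4, -1.9, -3.2]
opening: 0.139
```

```bash
python3 -m handwheel '[{"hand":0,"dx":0,"dy":0,"dz":0,"wx":0,"wy":0,"wz":0},{"hand":0,"dx":0,"dy":0,"dz":0,"wx":0,"wy":0,"wz":0},{"hand":0,"dx":0,"dy":0,"dz":0,"wx":0,"wy":0,"wz":0},{"hand":0,"dx":0,"dy":0,"dz":0,"wx":0,"wy":0,"wz":0},{"hand":0,"dx":0,"dy":0,"dz":2.2,"wx":0,"wy":0,"wz":0},{"hand":0,"dx":0,"dy":0,"dz":2.2,"wx":0,"wy":0,"wz":0},{"hand":0,"dx":-2.3,"dy":1.6,"dz":0,"wx":0,"wy":0,"wz":0.125},{"hand":0,"dx":-2.3,"dy":1.6,"dz":0,"wx":0,"wy":0,"wz":0.125},{"hand":0,"dx":-2.3,"dy":1.6,"dz":0,"wx":0,"wy":0,"wz":0.125},{"hand":0,"dx":-2.3,"dy":1.6,"dz":0,"wx":0,"wy":0,"wz":0.125}]'
python3 -m handwheel '[{"hand":0,"dx":-2.3,"dy":1.6,"dz":0,"wx":0,"wy":0,"wz":0.125},{"hand":0,"dx":-2.3,"dy":1.6,"dz":0,"wx":0,"wy":0,"wz":0.125},{"hand":0,"dx":0,"dy":0,"dz":0,"wx":0,"wy":0,"wz":0},{"hand":0,"dx":0,"dy":0,"dz":0,"wx":0,"wy":0,"wz":0}]'
cat >> h.py <<'E'
def look(n,tag,extra=None,zlo=.111):
    c=vision.get_calibration(n);p,d=vision.capture(n);cv2.imwrite(f'pics/{tag}.png',p[:,:,::-1])
    c_,R,t=cam(n,c);H,W=d.shape;U,V=np.meshgrid(np.arange(W),np.arange(H));x=(U-c['cx'])/c['fx'];y=(V-c['cy'])/c['fy']
    if n=='wrist':
        r=np.hypot(x,y);k=np.tan(np.minimum(r,1.5))/np.maximum(r,1e-9);x=x*k;y=y*k
    Wd=(np.stack([x*d,y*d,d],-1)-t)@R
    ks={1:(.528,.001),2:(.6452,.0222),3:(.624,.1393),4:(.507,.118)}
    for kk,(kx,ky) in ks.items():
        m=(np.hypot(Wd[...,0]-kx,Wd[...,1]-ky)<.036)&(Wd[...,2]>zlo)&(Wd[...,2]<.13)&(d>0)
        if m.sum()<40: print('k',kk,'few',m.sum());continue
        q=Wd[m];w=q[:,:2];mu=w.mean(0);e,Vv=np.linalg.eigh(np.cov((w-mu).T));pr=(w-mu)@Vv
        mid=mu+Vv@((pr.max(0)+pr.min(0))/2);a=np.degrees(np.arctan2(Vv[1,1],Vv[0,1]))
        diag=55.2 if kk in(1,3) else 145.2
        th=2-np.radians(((a-diag+20)%180)-20)
        print('k',kk,'n',m.sum(),'mid',mid.round(4),'ztop',np.percentile(q[:,2],80).round(4),'ang',round(a%180,1),'knob angle',th.round(3),np.ptp(pr,axis=0).round(3))
    return p,d,Wd
E
python3 - <<'E'
from h import *
look('wrist','w4');look('top','t4');s=bot.read_state();print(s['time_s'],s['position'],s['tcp_rot'][:,0],s['opening'])
E
```

```text
time_s: 5.75
position: [0.5497, 0.0875, 0.1438]
tcp_rot: [[0.614, 0.789, -0.001], [0.789, -0.614, 0.0], [-0.001, -0.001, -1.0]]
force: [1.2, 0.3, -0.8]
opening: 0.498
time_s: 6.15
position: [0.5051, 0.1193, 0.144]
tcp_rot: [[0.405, 0.914, 0.0], [0.914, -0.405, -0.0], [-0.0, 0.0, -1.0]]
force: [0.6, -0.5, -0.2]
opening: 0.5
k 1 few 0
k 2 n 193 mid [0.646  0.0236] ztop 0.123 ang 28.0 knob angle 0.904 [0.016 0.063]
k 3 n 1635 mid [0.6245 0.1413] ztop 0.1256 ang 157.9 knob angle 0.208 [0.017 0.064]
k 4 n 1614 mid [0.5084 0.1223] ztop 0.1257 ang 66.3 knob angle 0.236 [0.017 0.058]
k 1 few 0
k 2 n 126 mid [0.6494 0.0233] ztop 0.1235 ang 24.2 knob angle 0.97 [0.015 0.055]
k 3 n 86 mid [0.6313 0.1355] ztop 0.126 ang 154.4 knob angle 0.268 [0.015 0.044]
k 4 few 0
6.25 [0.5066604  0.11860824 0.14409032] [4.05923425e-01 9.13906928e-01 5.48118583e-04] 0.4989572907197987
```

View pics/w4.png

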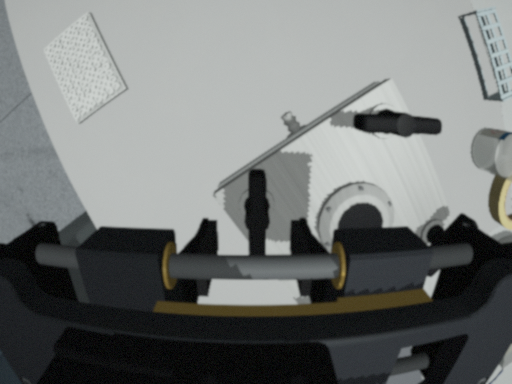

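Knob 2 reads about 0.95 rad. The knob 4 bar is centred between the fingers at (257,215), and it's next.

```bash
python3 -m handwheel '[{"hand":0,"dx":0,"dy":0,"dz":-1.8,"wx":0,"wy":0,"wz":0},{"hand":0,"dx":0,"dy":0,"dz":-1.8,"wx":0,"wy":0,"wz":0},{"hand":0,"dx":0,"dy":0,"dz":-0.4,"wx":0,"wy":0,"wz":0},{"hand":-1,"dx":0,"dy":0,"dz":0,"wx":0,"wy":0,"wz":0},{"hand":-1,"dx":0,"dy":0,"dz":0,"wx":0,"wy":0,"wz":0},{"hand":-1,"dx":0,"dy":0,"dz":0,"wx":0,"wy":0,"wz":0},{"hand":-1,"dx":0,"dy":0,"dz":0,"wx":0,"wy":0,"wz":0},{"hand":-1,"dx":0,"dy":0,"dz":0,"wx":0,"wy":0,"wz":0},{"hand":-1,"dx":0,"dy":0,"dz":0,"wx":0,"wy":0,"wz":0},{"hand":-1,"dx":0,"dy":0,"dz":0,"wx":0,"wy":0,"wz":0}]'
python3 -m handwheel '[{"hand":-1,"dx":0,"dy":0,"dz":-0.03,"wx":0,"wy":0,"wz":-0.11},{"hand":-1,"dx":0,"dy":0,"dz":-0.03,"wx":0,"wy":0,"wz":-0.11},{"hand":-1,"dx":0,"dy":0,"dz":-0.03,"wx":0,"wy":0,"wz":-0.11},{"hand":-1,"dx":0,"dy":0,"dz":-0.03,"wx":0,"wy":0,"wz":-0.11},{"hand":-1,"dx":0,"dy":0,"dz":-0.03,"wx":0,"wy":0,"wz":-0.11},{"hand":-1,"dx":0,"dy":0,"dz":-0.03,"wx":0,"wy":0,"wz":-0.11},{"hand":-1,"dx":0,"dy":0,"dz":-0.03,"wx":0,"wy":0,"wz":-0.11},{"hand":-1,"dx":0,"dy":0,"dz":0,"wx":0,"wy":0,"wz":0},{"hand":-1,"dx":0,"dy":0,"dz":0,"wx":0,"wy":0,"wz":0}]'
```

```text
time_s: 7.25
position: [0.507, 0.1186, 0.1045]
tcp_rot: [[0.405, 0.914, 0.003], [0.914, -0.405, -0.001], [0.001, 0.003, -1.0]]
force: [3.9, -2.2, 1.6]
opening: 0.135
time_s: 8.15
position: [0.5073, 0.1183, 0.1022]
tcp_rot: [[0.927, 0.376, 0.004], [0.376, -0.927, -0.001], [0.003, 0.002, -1.0]]
force: [4.5, -3.9, -0.1]
opening: 0.137
```

```bash
python3 -m handwheel '[{"hand":0,"dx":0,"dy":0,"dz":0,"wx":0,"wy":0,"wz":0},{"hand":0,"dx":0,"dy":0,"dz":0,"wx":0,"wy":0,"wz":0},{"hand":0,"dx":0,"dy":0,"dz":0,"wx":0,"wy":0,"wz":0},{"hand":0,"dx":0,"dy":0,"dz":0,"wx":0,"wy":0,"wz":0},{"hand":0,"dx":0,"dy":0,"dz":2.1,"wx":0,"wy":0,"wz":0},{"hand":0,"dx":0,"dy":0,"dz":2.1,"wx":0,"wy":0,"wz":0},{"hand":0,"dx":0,"dy":0,"dz":0,"wx":0,"wy":0,"wz":0.141},{"hand":0,"dx":0,"dy":0,"dz":0,"wx":0,"wy":0,"wz":0.141},{"hand":0,"dx":0.3,"dy":-1.6,"dz":0,"wx":0,"wy":0,"wz":0.141},{"hand":0,"dx":0.3,"dy":-1.6,"dz":0,"wx":0,"wy":0,"wz":0.141}]'
python3 -m handwheel '[{"hand":0,"dx":0.3,"dy":-1.7,"dz":0,"wx":0,"wy":0,"wz":0.141},{"hand":0,"dx":0.3,"dy":-1.7,"dz":0,"wx":0,"wy":0,"wz":0.141},{"hand":0,"dx":0.3,"dy":-1.7,"dz":0,"wx":0,"wy":0,"wz":0.141},{"hand":0,"dx":0.3,"dy":-1.7,"dz":0,"wx":0,"wy":0,"wz":0.141},{"hand":0,"dx":0.3,"dy":-1.7,"dz":0,"wx":0,"wy":0,"wz":0.141},{"hand":0,"dx":0,"dy":0,"dz":0,"wx":0,"wy":0,"wz":0.141},{"hand":0,"dx":0,"dy":0,"dz":0,"wx":0,"wy":0,"wz":0.141},{"hand":0,"dx":0,"dy":0,"dz":0,"wx":0,"wy":0,"wz":0.141},{"hand":0,"dx":0,"dy":0,"dz":0,"wx":0,"wy":0,"wz":0.141},{"hand":0,"dx":0,"dy":0,"dz":0,"wx":0,"wy":0,"wz":0.141}]'
python3 -m handwheel '[{"hand":0,"dx":0,"dy":0,"dz":0,"wx":0,"wy":0,"wz":0.141},{"hand":0,"dx":0,"dy":0,"dz":0,"wx":0,"wy":0,"wz":0.141},{"hand":0,"dx":0,"dy":0,"dz":0,"wx":0,"wy":0,"wz":0.141},{"hand":0,"dx":0,"dy":0,"dz":0,"wx":0,"wy":0,"wz":0},{"hand":0,"dx":0,"dy":0,"dz":0,"wx":0,"wy":0,"wz":0}]'
python3 - <<'E'
from h import *
look('wrist','w5');look('top','t5');s=bot.read_state();print(s['time_s'],s['position'],s['joint_positions'],np.degrees(np.arctan2(*s['tcp_rot'][1::-1,0])))
E
```

```text
time_s: 9.15
position: [0.5108, 0.0872, 0.1437]
tcp_rot: [[0.577, 0.816, -0.001], [0.816, -0.577, 0.0], [-0.0, -0.001, -1.0]]
force: [0.3, 0.7, 0.3]
opening: 0.501
time_s: 10.15
position: [0.5259, 0.0022, 0.1436]
tcp_rot: [[-0.713, 0.702, -0.001], [0.702, 0.713, 0.0], [0.001, -0.0, -1.0]]
force: [-0.5, 0.0, 0.2]
opening: 0.5
time_s: 10.65
position: [0.5261, 0.0022, 0.1436]
tcp_rot: [[-0.935, 0.356, -0.001], [0.356, 0.935, 0.0], [0.001, 0.0, -1.0]]
force: [0.4, -0.4, 0.7]
opening: 0.5
k 1 n 1545 mid [0.5241 0.0027] ztop 0.1257 ang 159.3 knob angle 0.183 [0.017 0.055]
k 2 few 0
k 3 n 369 mid [0.6233 0.1382] ztop 0.1204 ang 157.3 knob angle 0.217 [0.009 0.064]
k 4 n 1743 mid [0.5066 0.1188] ztop 0.123 ang 21.8 knob angle 1.012 [0.017 0.064]
k 1 few 25
k 2 n 147 mid [0.6453 0.0219] ztop 0.1231 ang 22.9 knob angle 0.992 [0.016 0.063]
k 3 n 135 mid [0.6232 0.1393] ztop 0.1257 ang 157.8 knob angle 0.209 [0.015 0.062]
k 4 n 148 mid [0.5054 0.1179] ztop 0.1237 ang 21.8 knob angle 1.013 [0.016 0.063]
10.75 [0.52627288 0.00205379 0.14369778] [-1.19546101e+01  2.91788709e+01  1.00629187e+02  4.80792495e-03
  5.02090238e+01 -8.11790918e+01] 159.22140422218396
```

View pics/w5.png

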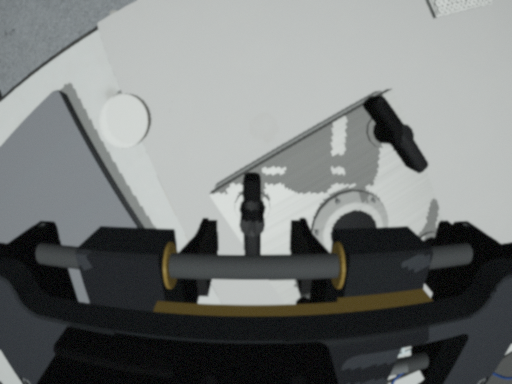

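Knobs 2 and 4 read 0.99 and 1.01. The knob 1 bar is centred between the fingers at (253,215).

```bash
python3 -m handwheel '[{"hand":0,"dx":0.15,"dy":-0.1,"dz":-1.8,"wx":0,"wy":0,"wz":0},{"hand":0,"dx":0,"dy":0,"dz":-1.8,"wx":0,"wy":0,"wz":0},{"hand":0,"dx":0,"dy":0,"dz":-0.4,"wx":0,"wy":0,"wz":0},{"hand":-1,"dx":0,"dy":0,"dz":0,"wx":0,"wy":0,"wz":0},{"hand":-1,"dx":0,"dy":0,"dz":0,"wx":0,"wy":0,"wz":0},{"hand":-1,"dx":0,"dy":0,"dz":0,"wx":0,"wy":0,"wz":0},{"hand":-1,"dx":0,"dy":0,"dz":0,"wx":0,"wy":0,"wz":0},{"hand":-1,"dx":0,"dy":0,"dz":0,"wx":0,"wy":0,"wz":0},{"hand":-1,"dx":0,"dy":0,"dz":0,"wx":0,"wy":0,"wz":0},{"hand":-1,"dx":0,"dy":0,"dz":0,"wx":0,"wy":0,"wz":0}]'
python3 -m handwheel '[{"hand":-1,"dx":0,"dy":0,"dz":-0.03,"wx":0,"wy":0,"wz":-0.116},{"hand":-1,"dx":0,"dy":0,"dz":-0.03,"wx":0,"wy":0,"wz":-0.116},{"hand":-1,"dx":0,"dy":0,"dz":-0.03,"wx":0,"wy":0,"wz":-0.116},{"hand":-1,"dx":0,"dy":0,"dz":-0.03,"wx":0,"wy":0,"wz":-0.116},{"hand":-1,"dx":0,"dy":0,"dz":-0.03,"wx":0,"wy":0,"wz":-0.116},{"hand":-1,"dx":0,"dy":0,"dz":-0.03,"wx":0,"wy":0,"wz":-0.116},{"hand":-1,"dx":0,"dy":0,"dz":-0.03,"wx":0,"wy":0,"wz":-0.116},{"hand":-1,"dx":0,"dy":0,"dz":0,"wx":0,"wy":0,"wz":0},{"hand":-1,"dx":0,"dy":0,"dz":0,"wx":0,"wy":0,"wz":0}]'
```

```text
time_s: 11.75
position: [0.528, 0.0003, 0.1043]
tcp_rot: [[-0.936, 0.353, 0.0], [0.353, 0.936, -0.001], [-0.001, -0.001, -1.0]]
force: [-1.6, -4.4, 5.2]
opening: 0.139
time_s: 12.65
position: [0.5283, 0.0005, 0.1019]
tcp_rot: [[-0.389, 0.921, 0.001], [0.921, 0.389, -0.001], [-0.001, 0.0, -1.0]]
force: [-0.9, -3.6, 3.9]
opening: 0.134
```

```bash
python3 -m handwheel '[{"hand":0,"dx":0,"dy":0,"dz":0,"wx":0,"wy":0,"wz":0},{"hand":0,"dx":0,"dy":0,"dz":0,"wx":0,"wy":0,"wz":0},{"hand":0,"dx":0,"dy":0,"dz":0,"wx":0,"wy":0,"wz":0},{"hand":0,"dx":0,"dy":0,"dz":0,"wx":0,"wy":0,"wz":0},{"hand":0,"dx":0,"dy":0,"dz":2.1,"wx":0,"wy":0,"wz":0},{"hand":0,"dx":0,"dy":0,"dz":2.1,"wx":0,"wy":0,"wz":0},{"hand":0,"dx":1.6,"dy":2.3,"dz":0,"wx":0,"wy":0,"wz":0.13},{"hand":0,"dx":1.6,"dy":2.3,"dz":0,"wx":0,"wy":0,"wz":0.13},{"hand":0,"dx":1.6,"dy":2.3,"dz":0,"wx":0,"wy":0,"wz":0.13},{"hand":0,"dx":1.6,"dy":2.3,"dz":0,"wx":0,"wy":0,"wz":0.13}]'
python3 -m handwheel '[{"hand":0,"dx":1.6,"dy":2.3,"dz":0,"wx":0,"wy":0,"wz":0.13},{"hand":0,"dx":1.6,"dy":2.3,"dz":0,"wx":0,"wy":0,"wz":0.13},{"hand":0,"dx":0,"dy":0,"dz":0,"wx":0,"wy":0,"wz":0},{"hand":0,"dx":0,"dy":0,"dz":0,"wx":0,"wy":0,"wz":0}]'
python3 - <<'E'
from h import *
look('wrist','w6');look('top','t6');s=bot.read_state();print(s['time_s'],s['position'],s['joint_positions'],np.degrees(np.arctan2(*s['tcp_rot'][1::-1,0])))
E
```

```text
time_s: 13.65
position: [0.5923, 0.0941, 0.1436]
tcp_rot: [[-0.798, 0.603, -0.0], [0.603, 0.798, 0.0], [0.0, 0.0, -1.0]]
force: [0.4, -0.8, -0.6]
opening: 0.499
time_s: 14.05
position: [0.6233, 0.1394, 0.1431]
tcp_rot: [[-0.924, 0.383, -0.001], [0.383, 0.924, -0.0], [0.001, -0.001, -1.0]]
force: [-0.7, -0.5, -0.3]
opening: 0.495
k 1 n 1247 mid [0.5289 0.0022] ztop 0.1232 ang 112.9 knob angle 0.993 [0.017 0.065]
k 2 few 0
k 3 n 1586 mid [0.6214 0.1422] ztop 0.1256 ang 157.8 knob angle 0.209 [0.017 0.057]
k 4 n 1924 mid [0.5079 0.1197] ztop 0.1234 ang 22.0 knob angle 1.008 [0.017 0.063]
k 1 few 39
k 2 few 0
k 3 few 0
k 4 few 0
14.15 [0.62281494 0.13831995 0.14324468] [ 2.50835510e+00  3.65420433e+01  8.41201491e+01 -1.52730290e-02
  5.94463362e+01 -6.49023047e+01] 157.41838930675289
```

View pics/w6.png

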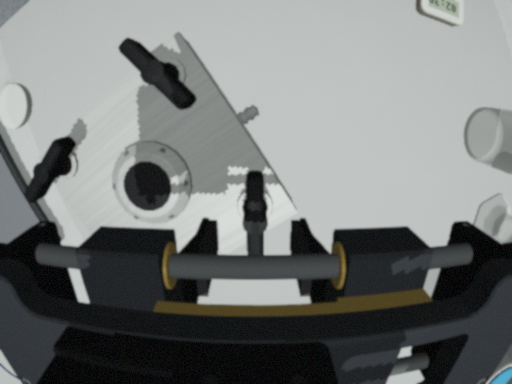

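Knob 1 reads 0.99. The knob 3 bar is centred at (255,215), so I turn it from 157.5° to 112.5°, which is -0.785 rad.

```bash
python3 -m handwheel '[{"hand":0,"dx":0.1,"dy":0.05,"dz":-1.8,"wx":0,"wy":0,"wz":0},{"hand":0,"dx":0,"dy":0,"dz":-1.8,"wx":0,"wy":0,"wz":0},{"hand":0,"dx":0,"dy":0,"dz":-0.3,"wx":0,"wy":0,"wz":0},{"hand":-1,"dx":0,"dy":0,"dz":0,"wx":0,"wy":0,"wz":0},{"hand":-1,"dx":0,"dy":0,"dz":0,"wx":0,"wy":0,"wz":0},{"hand":-1,"dx":0,"dy":0,"dz":0,"wx":0,"wy":0,"wz":0},{"hand":-1,"dx":0,"dy":0,"dz":0,"wx":0,"wy":0,"wz":0},{"hand":-1,"dx":0,"dy":0,"dz":0,"wx":0,"wy":0,"wz":0},{"hand":-1,"dx":0,"dy":0,"dz":0,"wx":0,"wy":0,"wz":0},{"hand":-1,"dx":0,"dy":0,"dz":0,"wx":0,"wy":0,"wz":0}]'
python3 -m handwheel '[{"hand":-1,"dx":0,"dy":0,"dz":-0.03,"wx":0,"wy":0,"wz":-0.113},{"hand":-1,"dx":0,"dy":0,"dz":-0.03,"wx":0,"wy":0,"wz":-0.113},{"hand":-1,"dx":0,"dy":0,"dz":-0.03,"wx":0,"wy":0,"wz":-0.113},{"hand":-1,"dx":0,"dy":0,"dz":-0.03,"wx":0,"wy":0,"wz":-0.113},{"hand":-1,"dx":0,"dy":0,"dz":-0.03,"wx":0,"wy":0,"wz":-0.113},{"hand":-1,"dx":0,"dy":0,"dz":-0.03,"wx":0,"wy":0,"wz":-0.113},{"hand":-1,"dx":0,"dy":0,"dz":-0.03,"wx":0,"wy":0,"wz":-0.113},{"hand":-1,"dx":0,"dy":0,"dz":0,"wx":0,"wy":0,"wz":0},{"hand":-1,"dx":0,"dy":0,"dz":0,"wx":0,"wy":0,"wz":0}]'
```

```text
time_s: 15.15
position: [0.6252, 0.1394, 0.1052]
tcp_rot: [[-0.924, 0.382, 0.001], [0.382, 0.924, -0.0], [-0.001, 0.0, -1.0]]
force: [-0.5, 0.1, 3.0]
opening: 0.135
time_s: 16.05
position: [0.6251, 0.1393, 0.1029]
tcp_rot: [[-0.379, 0.925, 0.0], [0.925, 0.379, -0.0], [-0.0, 0.0, -1.0]]
force: [-0.5, -0.8, 3.2]
opening: 0.137
```

```bash
python3 -m handwheel '[{"hand":0,"dx":0,"dy":0,"dz":0,"wx":0,"wy":0,"wz":0},{"hand":0,"dx":0,"dy":0,"dz":0,"wx":0,"wy":0,"wz":0},{"hand":0,"dx":0,"dy":0,"dz":0,"wx":0,"wy":0,"wz":0},{"hand":0,"dx":0,"dy":0,"dz":0,"wx":0,"wy":0,"wz":0},{"hand":0,"dx":0,"dy":0,"dz":2.1,"wx":0,"wy":0,"wz":0},{"hand":0,"dx":0,"dy":0,"dz":2.1,"wx":0,"wy":0,"wz":0},{"hand":0,"dx":0.2,"dy":-1.2,"dz":0,"wx":0,"wy":0,"wz":-0.142},{"hand":0,"dx":0.2,"dy":-1.2,"dz":0,"wx":0,"wy":0,"wz":-0.142},{"hand":0,"dx":0.2,"dy":-1.2,"dz":0,"wx":0,"wy":0,"wz":-0.142},{"hand":0,"dx":0.2,"dy":-1.2,"dz":0,"wx":0,"wy":0,"wz":-0.142}]'
python3 -m handwheel '[{"hand":0,"dx":0.2,"dy":-1.2,"dz":0,"wx":0,"wy":0,"wz":-0.142},{"hand":0,"dx":0.2,"dy":-1.2,"dz":0,"wx":0,"wy":0,"wz":-0.142},{"hand":0,"dx":0.2,"dy":-1.2,"dz":0,"wx":0,"wy":0,"wz":-0.142},{"hand":0,"dx":0.2,"dy":-1.2,"dz":0,"wx":0,"wy":0,"wz":-0.142},{"hand":0,"dx":0.2,"dy":-1.2,"dz":0,"wx":0,"wy":0,"wz":-0.142},{"hand":0,"dx":0.2,"dy":-0.9,"dz":0,"wx":0,"wy":0,"wz":-0.142},{"hand":0,"dx":0,"dy":0,"dz":0,"wx":0,"wy":0,"wz":-0.142},{"hand":0,"dx":0,"dy":0,"dz":0,"wx":0,"wy":0,"wz":0},{"hand":0,"dx":0,"dy":0,"dz":0,"wx":0,"wy":0,"wz":0}]'
python3 - <<'E'
from h import *
look('wrist','w7');look('top','t7');s=bot.read_state();print(s['time_s'],s['position'],s['joint_positions'],np.degrees(np.arctan2(*s['tcp_rot'][1::-1,0])))
E
```

```text
time_s: 17.05
position: [0.6329, 0.0912, 0.1445]
tcp_rot: [[0.185, 0.983, -0.0], [0.983, -0.185, 0.0], [0.0, -0.0, -1.0]]
force: [-0.1, -0.2, -0.5]
opening: 0.5
time_s: 17.95
position: [0.6447, 0.0226, 0.1444]
tcp_rot: [[0.921, 0.388, -0.0], [0.388, -0.921, 0.0], [-0.0, -0.0, -1.0]]
force: [-0.7, 0.2, -0.3]
opening: 0.501
k 1 few 0
k 2 n 1618 mid [0.6485 0.0235] ztop 0.1233 ang 22.8 knob angle 0.995 [0.017 0.061]
k 3 n 1487 mid [0.6258 0.1401] ztop 0.1231 ang 112.0 knob angle 1.008 [0.017 0.064]
k 4 few 1
k 1 n 50 mid [0.5192 0.0187] ztop 0.123 ang 118.7 knob angle 0.893 [0.012 0.023]
k 2 few 0
k 3 n 145 mid [0.6235 0.1399] ztop 0.1236 ang 112.5 knob angle 1.0 [0.017 0.062]
k 4 n 147 mid [0.5054 0.1178] ztop 0.1236 ang 21.9 knob angle 1.01 [0.016 0.063]
18.05 [0.64477552 0.02272623 0.14447982] [-7.88934453e+00  3.69146897e+01  8.30282288e+01  2.86355298e-03
  6.00720669e+01  5.92894430e+01] 22.819784448261554
```

View pics/w7.png

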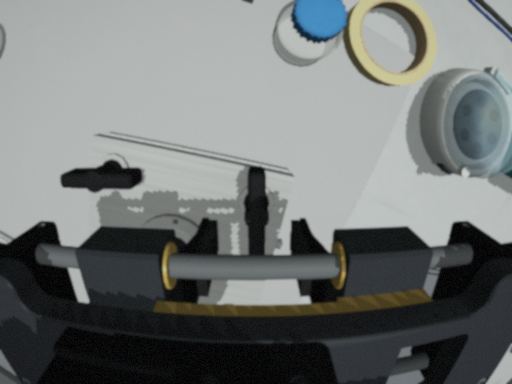

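Round one is done, with the knobs at 0.99, 0.995, 1.0 and 1.01. Round two starts at knob 2, turning 57.6° to the stop with a small over-command. The bar is centred at (257,212).

```bash
python3 -m handwheel '[{"hand":0,"dx":0,"dy":0,"dz":-1.9,"wx":0,"wy":0,"wz":0},{"hand":0,"dx":0,"dy":0,"dz":-1.9,"wx":0,"wy":0,"wz":0},{"hand":0,"dx":0,"dy":0,"dz":-0.4,"wx":0,"wy":0,"wz":0},{"hand":-1,"dx":0,"dy":0,"dz":0,"wx":0,"wy":0,"wz":0},{"hand":-1,"dx":0,"dy":0,"dz":0,"wx":0,"wy":0,"wz":0},{"hand":-1,"dx":0,"dy":0,"dz":0,"wx":0,"wy":0,"wz":0},{"hand":-1,"dx":0,"dy":0,"dz":0,"wx":0,"wy":0,"wz":0},{"hand":-1,"dx":0,"dy":0,"dz":0,"wx":0,"wy":0,"wz":0},{"hand":-1,"dx":0,"dy":0,"dz":0,"wx":0,"wy":0,"wz":0},{"hand":-1,"dx":0,"dy":0,"dz":0,"wx":0,"wy":0,"wz":0}]'
python3 -m handwheel '[{"hand":-1,"dx":0,"dy":0,"dz":-0.03,"wx":0,"wy":0,"wz":-0.12},{"hand":-1,"dx":0,"dy":0,"dz":-0.03,"wx":0,"wy":0,"wz":-0.12},{"hand":-1,"dx":0,"dy":0,"dz":-0.03,"wx":0,"wy":0,"wz":-0.12},{"hand":-1,"dx":0,"dy":0,"dz":-0.03,"wx":0,"wy":0,"wz":-0.12},{"hand":-1,"dx":0,"dy":0,"dz":-0.03,"wx":0,"wy":0,"wz":-0.12},{"hand":-1,"dx":0,"dy":0,"dz":-0.03,"wx":0,"wy":0,"wz":-0.12},{"hand":-1,"dx":0,"dy":0,"dz":-0.03,"wx":0,"wy":0,"wz":-0.12},{"hand":-1,"dx":0,"dy":0,"dz":-0.03,"wx":0,"wy":0,"wz":-0.12},{"hand":-1,"dx":0,"dy":0,"dz":-0.03,"wx":0,"wy":0,"wz":-0.1},{"hand":-1,"dx":0,"dy":0,"dz":0,"wx":0,"wy":0,"wz":0}]'
python3 - <<'E'
from h import *
s=bot.read_state();print(s['force'],s['moment'],np.degrees(np.arctan2(*s['tcp_rot'][1::-1,0])))
E
```

```text
time_s: 19.05
position: [0.6459, 0.0214, 0.1033]
tcp_rot: [[0.923, 0.386, 0.002], [0.386, -0.923, -0.002], [0.001, 0.002, -1.0]]
force: [-0.5, -4.5, 2.6]
opening: 0.136
time_s: 20.05
position: [0.646, 0.0218, 0.1004]
tcp_rot: [[0.789, -0.615, 0.002], [-0.615, -0.789, -0.001], [0.003, -0.0, -1.0]]
force: [1.0, -3.6, 2.4]
opening: 0.14
[ 1.04509331 -3.55626101  2.36010424] [-0.51687591 -0.2554648   0.59630911] -37.92334764627482
```

The wrist moment rose to 0.6 N m with the tool at -37.9°, so the stop is reached. Release and go to knob 4.

```bash
python3 -m handwheel '[{"hand":0,"dx":0,"dy":0,"dz":0,"wx":0,"wy":0,"wz":0.03},{"hand":0,"dx":0,"dy":0,"dz":0,"wx":0,"wy":0,"wz":0.02},{"hand":0,"dx":0,"dy":0,"dz":0,"wx":0,"wy":0,"wz":0},{"hand":0,"dx":0,"dy":0,"dz":0,"wx":0,"wy":0,"wz":0},{"hand":0,"dx":0,"dy":0,"dz":2.2,"wx":0,"wy":0,"wz":0},{"hand":0,"dx":0,"dy":0,"dz":2.2,"wx":0,"wy":0,"wz":0},{"hand":0,"dx":-1.7,"dy":1.2,"dz":0,"wx":0,"wy":0,"wz":0.125},{"hand":0,"dx":-1.7,"dy":1.2,"dz":0,"wx":0,"wy":0,"wz":0.125},{"hand":0,"dx":-1.7,"dy":1.2,"dz":0,"wx":0,"wy":0,"wz":0.125},{"hand":0,"dx":-1.7,"dy":1.2,"dz":0,"wx":0,"wy":0,"wz":0.125}]'
python3 -m handwheel '[{"hand":0,"dx":-1.8,"dy":1.2,"dz":0,"wx":0,"wy":0,"wz":0.125},{"hand":0,"dx":-1.8,"dy":1.2,"dz":0,"wx":0,"wy":0,"wz":0.125},{"hand":0,"dx":-1.8,"dy":1.2,"dz":0,"wx":0,"wy":0,"wz":0.125},{"hand":0,"dx":-1.7,"dy":1.2,"dz":0,"wx":0,"wy":0,"wz":0.125},{"hand":0,"dx":0,"dy":0,"dz":0,"wx":0,"wy":0,"wz":0},{"hand":0,"dx":0,"dy":0,"dz":0,"wx":0,"wy":0,"wz":0}]'
python3 - <<'E'
from h import *
look('wrist','w8',zlo=.108);look('top','t8',zlo=.108);s=bot.read_state();print(s['time_s'],s['position'],s['joint_positions'],np.degrees(np.arctan2(*s['tcp_rot'][1::-1,0])))
E
```

```text
time_s: 21.05
position: [0.576, 0.0711, 0.1438]
tcp_rot: [[0.994, -0.109, -0.0], [-0.109, -0.994, 0.001], [-0.0, -0.0, -1.0]]
force: [0.6, 0.7, -0.4]
opening: 0.502
time_s: 21.65
position: [0.5064, 0.1186, 0.1441]
tcp_rot: [[0.927, 0.375, 0.001], [0.375, -0.927, -0.0], [0.001, 0.0, -1.0]]
force: [0.9, 0.1, -0.1]
opening: 0.5
k 1 n 260 mid [ 0.5397 -0.017 ] ztop 0.1229 ang 101.4 knob angle 1.193 [0.01  0.022]
k 2 n 1396 mid [0.6465 0.0233] ztop 0.1204 ang 145.6 knob angle 1.994 [0.017 0.064]
k 3 n 2169 mid [0.625  0.1406] ztop 0.1232 ang 112.0 knob angle 1.009 [0.017 0.064]
k 4 n 1630 mid [0.5091 0.1201] ztop 0.1233 ang 21.9 knob angle 1.01 [0.017 0.06 ]
k 1 few 0
k 2 n 122 mid [0.6451 0.0213] ztop 0.1209 ang 144.5 knob angle 2.012 [0.016 0.062]
k 3 n 98 mid [0.6271 0.1309] ztop 0.1233 ang 109.1 knob angle 1.059 [0.015 0.043]
k 4 few 7
21.75 [0.50742604 0.11805251 0.14405845] [ 7.97595854e-01  2.87746941e+01  1.01450368e+02 -5.51408133e-03
  4.96636734e+01  6.88100165e+01] 21.99118373548451
```

View pics/w8.png

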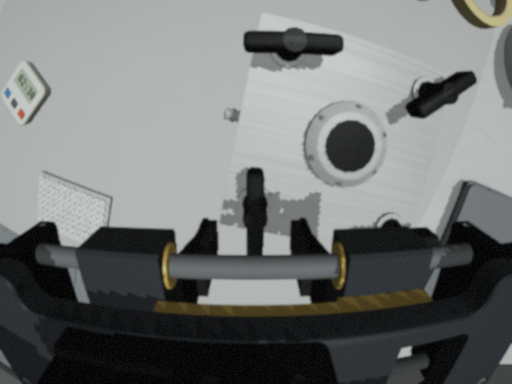

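Knob 2 is home (1.99 and 2.01 in the two views). Knob 4 is centred at (256,210), so I repeat the move there.

```bash
python3 -m handwheel '[{"hand":0,"dx":0,"dy":0,"dz":-1.9,"wx":0,"wy":0,"wz":0},{"hand":0,"dx":0,"dy":0,"dz":-1.9,"wx":0,"wy":0,"wz":0},{"hand":0,"dx":0,"dy":0,"dz":-0.4,"wx":0,"wy":0,"wz":0},{"hand":-1,"dx":0,"dy":0,"dz":0,"wx":0,"wy":0,"wz":0},{"hand":-1,"dx":0,"dy":0,"dz":0,"wx":0,"wy":0,"wz":0},{"hand":-1,"dx":0,"dy":0,"dz":0,"wx":0,"wy":0,"wz":0},{"hand":-1,"dx":0,"dy":0,"dz":0,"wx":0,"wy":0,"wz":0},{"hand":-1,"dx":0,"dy":0,"dz":0,"wx":0,"wy":0,"wz":0},{"hand":-1,"dx":0,"dy":0,"dz":0,"wx":0,"wy":0,"wz":0},{"hand":-1,"dx":0,"dy":0,"dz":0,"wx":0,"wy":0,"wz":0}]'
python3 -m handwheel '[{"hand":-1,"dx":0,"dy":0,"dz":-0.03,"wx":0,"wy":0,"wz":-0.12},{"hand":-1,"dx":0,"dy":0,"dz":-0.03,"wx":0,"wy":0,"wz":-0.12},{"hand":-1,"dx":0,"dy":0,"dz":-0.03,"wx":0,"wy":0,"wz":-0.12},{"hand":-1,"dx":0,"dy":0,"dz":-0.03,"wx":0,"wy":0,"wz":-0.12},{"hand":-1,"dx":0,"dy":0,"dz":-0.03,"wx":0,"wy":0,"wz":-0.12},{"hand":-1,"dx":0,"dy":0,"dz":-0.03,"wx":0,"wy":0,"wz":-0.12},{"hand":-1,"dx":0,"dy":0,"dz":-0.03,"wx":0,"wy":0,"wz":-0.12},{"hand":-1,"dx":0,"dy":0,"dz":-0.03,"wx":0,"wy":0,"wz":-0.12},{"hand":-1,"dx":0,"dy":0,"dz":-0.03,"wx":0,"wy":0,"wz":-0.09},{"hand":-1,"dx":0,"dy":0,"dz":0,"wx":0,"wy":0,"wz":0}]'
python3 - <<'E'
from h import *
s=bot.read_state();print(s['force'],s['moment'],np.degrees(np.arctan2(*s['tcp_rot'][1::-1,0])))
E
```

```text
time_s: 22.75
position: [0.5065, 0.118, 0.1024]
tcp_rot: [[0.926, 0.376, 0.001], [0.376, -0.926, -0.001], [0.001, 0.001, -1.0]]
force: [0.9, -4.2, 3.6]
opening: 0.137
time_s: 23.75
position: [0.5066, 0.1183, 0.0995]
tcp_rot: [[0.789, -0.614, 0.002], [-0.614, -0.789, -0.001], [0.002, -0.0, -1.0]]
force: [1.3, -2.2, 2.9]
opening: 0.134
[ 1.26516396 -2.19087859  2.87216871] [-0.28535973 -0.15969012  0.61627353] -37.876608896410644
```

```bash
python3 -m handwheel '[{"hand":0,"dx":0,"dy":0,"dz":0,"wx":0,"wy":0,"wz":0.03},{"hand":0,"dx":0,"dy":0,"dz":0,"wx":0,"wy":0,"wz":0.02},{"hand":0,"dx":0,"dy":0,"dz":0,"wx":0,"wy":0,"wz":0},{"hand":0,"dx":0,"dy":0,"dz":0,"wx":0,"wy":0,"wz":0},{"hand":0,"dx":0,"dy":0,"dz":2.2,"wx":0,"wy":0,"wz":0},{"hand":0,"dx":0,"dy":0,"dz":2.2,"wx":0,"wy":0,"wz":0},{"hand":0,"dx":0,"dy":0,"dz":0,"wx":0,"wy":0,"wz":0.143},{"hand":0,"dx":0.2,"dy":-0.7,"dz":0,"wx":0,"wy":0,"wz":0.143},{"hand":0,"dx":0.1,"dy":-0.7,"dz":0,"wx":0,"wy":0,"wz":0.143},{"hand":0,"dx":0.1,"dy":-0.7,"dz":0,"wx":0,"wy":0,"wz":0.143}]'
python3 -m handwheel '[{"hand":0,"dx":0.2,"dy":-1,"dz":0,"wx":0,"wy":0,"wz":0.143},{"hand":0,"dx":0.2,"dy":-1,"dz":0,"wx":0,"wy":0,"wz":0.143},{"hand":0,"dx":0.2,"dy":-1,"dz":0,"wx":0,"wy":0,"wz":0.143},{"hand":0,"dx":0.2,"dy":-1,"dz":0,"wx":0,"wy":0,"wz":0.143},{"hand":0,"dx":0.2,"dy":-1,"dz":0,"wx":0,"wy":0,"wz":0.143},{"hand":0,"dx":0.2,"dy":-1,"dz":0,"wx":0,"wy":0,"wz":0.143},{"hand":0,"dx":0.2,"dy":-1,"dz":0,"wx":0,"wy":0,"wz":0.143},{"hand":0,"dx":0.2,"dy":-1,"dz":0,"wx":0,"wy":0,"wz":0.143},{"hand":0,"dx":0.2,"dy":-1,"dz":0,"wx":0,"wy":0,"wz":0.143},{"hand":0,"dx":0.1,"dy":-0.6,"dz":0,"wx":0,"wy":0,"wz":0.143}]'
python3 -m handwheel '[{"hand":0,"dx":0,"dy":0,"dz":0,"wx":0,"wy":0,"wz":0.143},{"hand":0,"dx":0,"dy":0,"dz":0,"wx":0,"wy":0,"wz":0.143},{"hand":0,"dx":0,"dy":0,"dz":0,"wx":0,"wy":0,"wz":0.143},{"hand":0,"dx":0,"dy":0,"dz":0,"wx":0,"wy":0,"wz":0.143},{"hand":0,"dx":0,"dy":0,"dz":0,"wx":0,"wy":0,"wz":0},{"hand":0,"dx":0,"dy":0,"dz":0,"wx":0,"wy":0,"wz":0}]'
python3 - <<'E'
from h import *
look('wrist','w9',zlo=.108);look('top','t9',zlo=.108);s=bot.read_state();print(s['time_s'],s['position'],s['joint_positions'],np.degrees(np.arctan2(*s['tcp_rot'][1::-1,0])))
E
```

```text
time_s: 24.75
position: [0.5097, 0.0974, 0.1431]
tcp_rot: [[0.999, -0.036, -0.0], [-0.036, -0.999, 0.0], [-0.0, -0.0, -1.0]]
force: [-0.1, -0.0, 0.5]
opening: 0.501
time_s: 25.75
position: [0.529, 0.0009, 0.143]
tcp_rot: [[0.177, 0.984, -0.0], [0.984, -0.177, 0.0], [0.0, -0.0, -1.0]]
force: [-1.1, -0.2, -0.2]
opening: 0.503
time_s: 26.35
position: [0.5288, 0.0016, 0.143]
tcp_rot: [[-0.376, 0.926, -0.0], [0.926, 0.376, 0.0], [0.0, -0.0, -1.0]]
force: [0.1, -1.0, -0.4]
opening: 0.5
k 1 n 1581 mid [0.5273 0.0043] ztop 0.1233 ang 112.5 knob angle 1.0 [0.017 0.058]
k 2 n 301 mid [0.6269 0.0373] ztop 0.1199 ang 7.5 knob angle 1.262 [0.015 0.018]
k 3 n 1900 mid [0.6243 0.1407] ztop 0.1228 ang 112.0 knob angle 1.009 [0.017 0.064]
k 4 n 2060 mid [0.5072 0.1191] ztop 0.1203 ang 145.1 knob angle 2.001 [0.017 0.064]
k 1 n 48 mid [0.5189 0.0195] ztop 0.1236 ang 114.8 knob angle 0.96 [0.012 0.02 ]
k 2 n 51 mid [0.6582 0.0141] ztop 0.1207 ang 134.2 knob angle 2.193 [0.011 0.036]
k 3 n 154 mid [0.6236 0.1396] ztop 0.1232 ang 112.1 knob angle 1.008 [0.016 0.063]
k 4 n 137 mid [0.5052 0.1181] ztop 0.1207 ang 145.2 knob angle 2.0 [0.016 0.062]
26.45 [0.52884619 0.00151423 0.14307619] [-1.19547728e+01  2.93937277e+01  1.00299574e+02  6.41805960e-03
  5.03184454e+01 -3.41312640e+01] 112.1723920225531
```

View pics/w9.png

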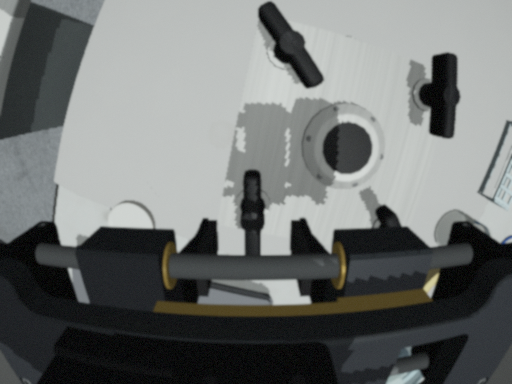

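Knob 4 is home at 2.00. The knob 1 bar is centred at (253,210).

```bash
python3 -m handwheel '[{"hand":0,"dx":0,"dy":0,"dz":-1.9,"wx":0,"wy":0,"wz":0},{"hand":0,"dx":0,"dy":0,"dz":-1.9,"wx":0,"wy":0,"wz":0},{"hand":0,"dx":0,"dy":0,"dz":-0.3,"wx":0,"wy":0,"wz":0},{"hand":-1,"dx":0,"dy":0,"dz":0,"wx":0,"wy":0,"wz":0},{"hand":-1,"dx":0,"dy":0,"dz":0,"wx":0,"wy":0,"wz":0},{"hand":-1,"dx":0,"dy":0,"dz":0,"wx":0,"wy":0,"wz":0},{"hand":-1,"dx":0,"dy":0,"dz":0,"wx":0,"wy":0,"wz":0},{"hand":-1,"dx":0,"dy":0,"dz":0,"wx":0,"wy":0,"wz":0},{"hand":-1,"dx":0,"dy":0,"dz":0,"wx":0,"wy":0,"wz":0},{"hand":-1,"dx":0,"dy":0,"dz":0,"wx":0,"wy":0,"wz":0}]'
python3 -m handwheel '[{"hand":-1,"dx":0,"dy":0,"dz":-0.03,"wx":0,"wy":0,"wz":-0.12},{"hand":-1,"dx":0,"dy":0,"dz":-0.03,"wx":0,"wy":0,"wz":-0.12},{"hand":-1,"dx":0,"dy":0,"dz":-0.03,"wx":0,"wy":0,"wz":-0.12},{"hand":-1,"dx":0,"dy":0,"dz":-0.03,"wx":0,"wy":0,"wz":-0.12},{"hand":-1,"dx":0,"dy":0,"dz":-0.03,"wx":0,"wy":0,"wz":-0.12},{"hand":-1,"dx":0,"dy":0,"dz":-0.03,"wx":0,"wy":0,"wz":-0.12},{"hand":-1,"dx":0,"dy":0,"dz":-0.03,"wx":0,"wy":0,"wz":-0.12},{"hand":-1,"dx":0,"dy":0,"dz":-0.03,"wx":0,"wy":0,"wz":-0.12},{"hand":-1,"dx":0,"dy":0,"dz":-0.03,"wx":0,"wy":0,"wz":-0.1},{"hand":-1,"dx":0,"dy":0,"dz":0,"wx":0,"wy":0,"wz":0}]'
python3 - <<'E'
from h import *
s=bot.read_state();print(s['force'],s['moment'],np.degrees(np.arctan2(*s['tcp_rot'][1::-1,0])))
E
```

```text
time_s: 27.45
position: [0.528, 0.001, 0.1026]
tcp_rot: [[-0.38, 0.925, -0.002], [0.925, 0.38, -0.001], [-0.0, -0.002, -1.0]]
force: [-3.5, -3.5, 5.5]
opening: 0.137
time_s: 28.45
position: [0.5291, 0.0008, 0.0997]
tcp_rot: [[0.619, 0.785, 0.0], [0.785, -0.619, -0.002], [-0.001, 0.001, -1.0]]
force: [-1.4, -3.3, 2.1]
opening: 0.137
[-1.42606162 -3.27637256  2.11237115] [-0.52891357  0.20067258  0.65902248] 51.7268725275341
```

```bash
python3 -m handwheel '[{"hand":0,"dx":0,"dy":0,"dz":0,"wx":0,"wy":0,"wz":0.03},{"hand":0,"dx":0,"dy":0,"dz":0,"wx":0,"wy":0,"wz":0.02},{"hand":0,"dx":0,"dy":0,"dz":0,"wx":0,"wy":0,"wz":0},{"hand":0,"dx":0,"dy":0,"dz":0,"wx":0,"wy":0,"wz":0},{"hand":0,"dx":0,"dy":0,"dz":2.2,"wx":0,"wy":0,"wz":0},{"hand":0,"dx":0,"dy":0,"dz":2.2,"wx":0,"wy":0,"wz":0},{"hand":0,"dx":1.2,"dy":1.7,"dz":0,"wx":0,"wy":0,"wz":0.125},{"hand":0,"dx":1.2,"dy":1.7,"dz":0,"wx":0,"wy":0,"wz":0.125},{"hand":0,"dx":1.2,"dy":1.7,"dz":0,"wx":0,"wy":0,"wz":0.125},{"hand":0,"dx":1.2,"dy":1.7,"dz":0,"wx":0,"wy":0,"wz":0.125}]'
python3 -m handwheel '[{"hand":0,"dx":1.2,"dy":1.8,"dz":0,"wx":0,"wy":0,"wz":0.125},{"hand":0,"dx":1.2,"dy":1.8,"dz":0,"wx":0,"wy":0,"wz":0.125},{"hand":0,"dx":1.2,"dy":1.7,"dz":0,"wx":0,"wy":0,"wz":0.125},{"hand":0,"dx":1.2,"dy":1.7,"dz":0,"wx":0,"wy":0,"wz":0.125},{"hand":0,"dx":0,"dy":0,"dz":0,"wx":0,"wy":0,"wz":0},{"hand":0,"dx":0,"dy":0,"dz":0,"wx":0,"wy":0,"wz":0}]'
python3 - <<'E'
from h import *
look('wrist','w10',zlo=.108);s=bot.read_state();print(s['time_s'],s['position'],s['joint_positions'],np.degrees(np.arctan2(*s['tcp_rot'][1::-1,0])))
E
```

```text
time_s: 29.45
position: [0.5773, 0.0703, 0.1434]
tcp_rot: [[0.116, 0.993, 0.0], [0.993, -0.116, 0.0], [0.0, 0.0, -1.0]]
force: [-0.0, 0.0, -0.0]
opening: 0.504
time_s: 30.05
position: [0.6243, 0.1396, 0.143]
tcp_rot: [[-0.369, 0.929, -0.001], [0.929, 0.369, -0.0], [0.0, -0.001, -1.0]]
force: [-0.4, -0.0, -0.5]
opening: 0.499
k 1 few 0
k 2 few 0
k 3 n 1648 mid [0.624  0.1433] ztop 0.1233 ang 112.2 knob angle 1.005 [0.017 0.059]
k 4 n 1725 mid [0.5078 0.1197] ztop 0.1203 ang 145.3 knob angle 1.999 [0.017 0.064]
30.1 [0.62404639 0.13909478 0.14304088] [ 2.57393368e+00  3.66446428e+01  8.39304577e+01 -1.53544101e-02
  5.95158583e+01 -1.90485394e+01] 111.63025933182878
```

View pics/w10.png

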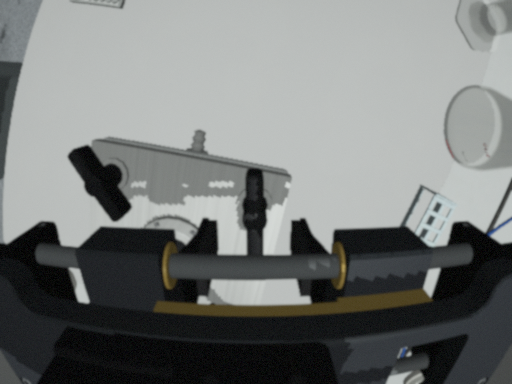

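The knob 3 bar is centred at (255,210). This is the last turn.

```bash
python3 -m handwheel '[{"hand":0,"dx":0,"dy":0,"dz":-1.9,"wx":0,"wy":0,"wz":0},{"hand":0,"dx":0,"dy":0,"dz":-1.9,"wx":0,"wy":0,"wz":0},{"hand":0,"dx":0,"dy":0,"dz":-0.3,"wx":0,"wy":0,"wz":0},{"hand":-1,"dx":0,"dy":0,"dz":0,"wx":0,"wy":0,"wz":0},{"hand":-1,"dx":0,"dy":0,"dz":0,"wx":0,"wy":0,"wz":0},{"hand":-1,"dx":0,"dy":0,"dz":0,"wx":0,"wy":0,"wz":0},{"hand":-1,"dx":0,"dy":0,"dz":0,"wx":0,"wy":0,"wz":0},{"hand":-1,"dx":0,"dy":0,"dz":0,"wx":0,"wy":0,"wz":0},{"hand":-1,"dx":0,"dy":0,"dz":0,"wx":0,"wy":0,"wz":0},{"hand":-1,"dx":0,"dy":0,"dz":0,"wx":0,"wy":0,"wz":0}]'
python3 -m handwheel '[{"hand":-1,"dx":0,"dy":0,"dz":-0.03,"wx":0,"wy":0,"wz":-0.12},{"hand":-1,"dx":0,"dy":0,"dz":-0.03,"wx":0,"wy":0,"wz":-0.12},{"hand":-1,"dx":0,"dy":0,"dz":-0.03,"wx":0,"wy":0,"wz":-0.12},{"hand":-1,"dx":0,"dy":0,"dz":-0.03,"wx":0,"wy":0,"wz":-0.12},{"hand":-1,"dx":0,"dy":0,"dz":-0.03,"wx":0,"wy":0,"wz":-0.12},{"hand":-1,"dx":0,"dy":0,"dz":-0.03,"wx":0,"wy":0,"wz":-0.12},{"hand":-1,"dx":0,"dy":0,"dz":-0.03,"wx":0,"wy":0,"wz":-0.12},{"hand":-1,"dx":0,"dy":0,"dz":-0.03,"wx":0,"wy":0,"wz":-0.12},{"hand":-1,"dx":0,"dy":0,"dz":-0.03,"wx":0,"wy":0,"wz":-0.09},{"hand":-1,"dx":0,"dy":0,"dz":0,"wx":0,"wy":0,"wz":0}]'
python3 - <<'E'
from h import *
s=bot.read_state();print(s['force'],s['moment'],np.degrees(np.arctan2(*s['tcp_rot'][1::-1,0])))
E
```

```text
time_s: 31.1
position: [0.625, 0.1394, 0.1031]
tcp_rot: [[-0.37, 0.929, 0.001], [0.929, 0.37, -0.0], [-0.0, 0.0, -1.0]]
force: [-0.7, -1.1, 4.0]
opening: 0.133
time_s: 32.1
position: [0.6249, 0.1394, 0.1002]
tcp_rot: [[0.62, 0.785, 0.0], [0.785, -0.62, -0.001], [-0.0, 0.001, -1.0]]
force: [-1.6, -0.8, 3.9]
opening: 0.139
[-1.55454699 -0.82086429  3.88871182] [-0.10778091  0.14174126  0.66111565] 51.70399781522424
```

At the stop (0.66 N m). Release, lift and back off to a viewing pose.

```bash
python3 -m handwheel '[{"hand":0,"dx":0,"dy":0,"dz":0,"wx":0,"wy":0,"wz":0.03},{"hand":0,"dx":0,"dy":0,"dz":0,"wx":0,"wy":0,"wz":0.02},{"hand":0,"dx":0,"dy":0,"dz":0,"wx":0,"wy":0,"wz":0},{"hand":0,"dx":0,"dy":0,"dz":0,"wx":0,"wy":0,"wz":0},{"hand":0,"dx":0,"dy":0,"dz":2.2,"wx":0,"wy":0,"wz":0},{"hand":0,"dx":0,"dy":0,"dz":3,"wx":0,"wy":0,"wz":0},{"hand":0,"dx":0,"dy":0,"dz":4,"wx":0,"wy":0,"wz":0},{"hand":0,"dx":-1,"dy":-3,"dz":3,"wx":0,"wy":0,"wz":0.1},{"hand":0,"dx":-1,"dy":-3,"dz":3,"wx":0,"wy":0,"wz":0.1},{"hand":0,"dx":-1,"dy":-3,"dz":3,"wx":0,"wy":0,"wz":0.1}]'
python3 -m handwheel '[{"hand":0,"dx":-1,"dy":-4,"dz":2,"wx":0,"wy":0,"wz":0.1},{"hand":0,"dx":-1,"dy":-4,"dz":0,"wx":0,"wy":0,"wz":0},{"hand":0,"dx":0,"dy":-3,"dz":0,"wx":0,"wy":0,"wz":0},{"hand":0,"dx":0,"dy":0,"dz":0,"wx":0,"wy":0,"wz":0},{"hand":0,"dx":0,"dy":0,"dz":0,"wx":0,"wy":0,"wz":0}]'
python3 - <<'E'
from h import *
p,d,W=look('wrist','w11',zlo=.108);p2,d2,W2=look('top','t11',zlo=.108);p3,d3=vision.capture('side');cv2.imwrite('pics/s11.png',p3[:,:,::-1])
for W_ in(W,W2):
    a=np.radians(10.2);dx=W_[...,0]-.576;dy=W_[...,1]-.070;x=dx*np.cos(a)+dy*np.sin(a);y=-dx*np.sin(a)+dy*np.cos(a)
    m=(abs(x)<.08)&(abs(y)<.08)&((abs(x)<.022)|(abs(y)<.022))&(np.hypot(x,y)>.04)&(abs(W_[...,2]-.081)<.006)
    A=np.c_[x[m],y[m],np.ones(m.sum())];print('lid plane slope x,y (rad), z',np.linalg.lstsq(A,W_[...,2][m],rcond=None)[0].round(4),m.sum())
s=bot.read_state();print(s['time_s'],s['position'],s['force'])
E
```

```text
time_s: 33.1
position: [0.5943, 0.0488, 0.2828]
tcp_rot: [[0.311, 0.95, 0.0], [0.95, -0.311, 0.0], [0.0, -0.0, -1.0]]
force: [0.3, -0.8, 0.1]
opening: 0.497
time_s: 33.6
position: [0.5747, -0.0609, 0.3016]
tcp_rot: [[0.221, 0.975, -0.0], [0.975, -0.221, 0.001], [0.001, -0.0, -1.0]]
force: [0.3, 0.6, 0.3]
opening: 0.502
k 1 n 587 mid [0.5287 0.0007] ztop 0.1204 ang 55.3 knob angle 1.999 [0.016 0.065]
k 2 n 602 mid [0.6462 0.0223] ztop 0.1204 ang 145.6 knob angle 1.993 [0.017 0.064]
k 3 n 253 mid [0.6165 0.1268] ztop 0.1201 ang 46.9 knob angle 2.146 [0.014 0.033]
k 4 n 543 mid [0.5079 0.1185] ztop 0.1201 ang 145.1 knob angle 2.001 [0.017 0.063]
k 1 n 153 mid [ 5.271e-01 -1.000e-04] ztop 0.1203 ang 55.4 knob angle 1.996 [0.016 0.064]
k 2 n 130 mid [0.6446 0.0217] ztop 0.1203 ang 145.5 knob angle 1.995 [0.016 0.062]
k 3 n 143 mid [0.6232 0.1396] ztop 0.1202 ang 55.2 knob angle 1.999 [0.015 0.064]
k 4 n 139 mid [0.5051 0.1182] ztop 0.1206 ang 145.2 knob angle 2.0 [0.016 0.062]
lid plane slope x,y (rad), z [-0.0003 -0.0009  0.081 ] 4287
lid plane slope x,y (rad), z [-0.0011  0.0008  0.0807] 1141
33.75 [ 0.57481486 -0.05932059  0.30144156] [ 1.01517144 -0.60429674  0.28332596]
```

View pics/w11.png

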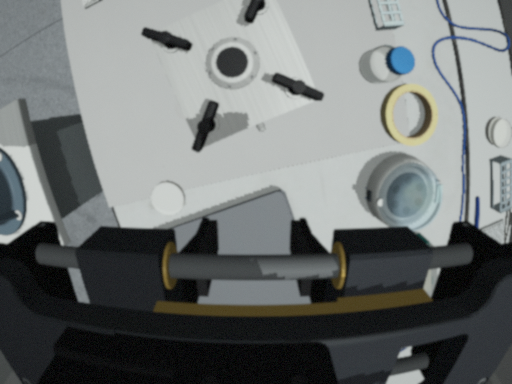

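View pics/t11.png

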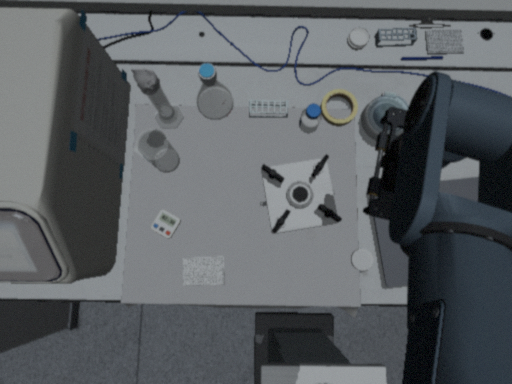

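All four bars point along the diagonals (top view: 272,174; 319,167; 329,213; 281,221). The lid is level at z≈0.081, and the plate, clock, bottle and dish are where they were. The arm is clear, so I hand in.

```bash
python3 -c "
from rig import hand_in
print(hand_in())"
```

```text
the job is handed in; nothing more can be done
None
```

The lid is closed with all four wing knobs fully home, and I handed the job in at about 34 s of the 72 s allowed. I turned them crosswise in the order 2, 4, 1, 3, in two rounds.

- **Round one:** each knob was turned to the middle of its travel; the cameras read 0.99 to 1.01 rad.
- **Round two:** each knob was turned to its hard stop, where the wrist moment rose to 0.6–0.66 N m. In the last top view they read 2.00, 1.995, 2.00 and 2.00 rad for knobs 1 to 4.
- **Lid:** level to about 1 mrad in both views, with its face at 80.7–81.0 mm against an expected 80.5 mm.
- **Bystanders:** the plate, clock, bottle and dish looked unmoved when I compared the pictures by eye. I didn't measure their positions. The gripper was open and clear of everything at hand-in.

Two checks went wrong along the way:
- **Last wrist view:** it read knob 3 as 2.15 rad, because the picture cut off part of the bar. The top view showed the whole bar and read 2.00.
- **Refused move:** one early move call was refused because its rows were incomplete. I retyped it as a shorter move, with no effect on the scene.

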